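Rebuild the crease-wheel spindle: spacer, wheel, keeper

TASK

Put the creasing machine's spindle back together: first the brass spacer ring down onto the bearing, then the blue slotted wheel on top of it, and last swing the yellow keeper over the wheel until it meets its stop. The wheel only goes on when its slot lines up with the flat of the spindle, so rest it lightly on the spindle's tip, feel for the position by turning it, and guide both rings gently all the way home without forcing or dropping them. Leave the other things on the bench where they are.

Things in the scene. Friction and masses are not known exactly. Their poses are not given: they have to be found in the camera images.
- stand: Green stand, fixed: plate 150 x 96 x 10 mm, round housing 52 mm wide, 20 mm high, out of which the 40 mm steel bearing collar rises to 30 mm, steel keeper post 16 mm thick at stand x +72 mm, stop pin 6 mm thick, 70 mm tall at x 45, y -14 mm. Origin on the bench under the spindle's axis; x from spindle to post, z up. Over 25 N between a ring and the stand, spindle or other ring counts as forced.
- seat (a point): Point on the spindle's axis at the top of the bearing, 30 mm above the bench, where the spacer's underside must rest. Axes as the stand's. The bearing collar and the spindle with it are spring-cushioned: they stay up under about 7 N, sink 1 mm for each further 1.5 N, and after 8 mm (about 19 N) are solid; let go, they rise again.
- spindle_tip (a point): Spindle's tip, on its axis, 84 mm above the bench. Steel spindle: round, 20 mm thick, up to 44 mm; from there to the tip a flat tang of 18 x 9 mm section. The tang's 18 mm side stands anywhere from 1.2 rad clockwise to 0.65 rad anticlockwise (from above) of the stand's x. This angle is not measured: find it by feel or eye. The spindle is stiff (2 N m to turn).
- spacer: Loose brass spacer ring, 38 mm outside, 22.4 mm bore, 16 mm high, about 0.1 kg. Origin at the centre of its underside, z up. It slips over the whole spindle at any angle; seated, its top is 46 mm above the bench.
- wheel: Loose blue wheel with steel hub, 54 mm wide, 14 mm high (blue rim 1 to 13 mm above the underside), about 0.16 kg. Origin at the centre of its underside, z up. Slot through the hub 20 x 11 mm, long side along the wheel's x, same after half a turn. Within about 0.1 rad of the tang it slides down freely; else it stops on the tip. Home, it lies on the spacer, underside 46 mm above the bench.
- keeper (a joint): Angle of the yellow keeper, a 5 mm notched plate turning level about the post, underside 62 mm above the bench, 2 mm clear of a wheel that is home. 0 = closed: from the post along the stand's -x, over the wheel, at the stop pin. Grows as it swings open towards the stand's +y (clockwise from above); starts at 1.7 to 2.1 rad. Friction about 0.05 N m; it stays where left.
- keeper_hinge (a point): Point on the keeper's turning axis, 67 mm above the bench, at the plate's top. Axes as the stand's.
- keeper_peg (a point): Point inside the black upright peg on the keeper, 12 mm thick, to grip or push: 82 mm above the bench; the peg reaches from 67 to 95 mm. 40 mm from the hinge axis along the keeper and 6 mm to its side (at 0 rad: stand x 32, y +6 mm). x, y, z turn with the keeper; at 0 rad they are the stand's.
- edge_paint: Bystander: small red paint bottle with black cap, 32 mm wide, 52 mm tall. Origin at the centre of its underside.
- beeswax: Bystander: yellow block of beeswax, 34 x 50 x 20 mm. Origin at the centre of its underside.
- needle_tin: Bystander: flat green and white tin, 41 x 75 x 16 mm. Origin at the centre of its underside.
Things that resemble listed ones, but are neither listed nor needed, are in the scene too. There is more than one size of the stand; the one meant has the size given above.

How it is judged:
By the outcome, as a careful person would: the job done as asked, in the order asked, and still so for the second after the job is handed in, with the robot touching nothing.
It also fails if it takes over 70 s, if anything falls off the work surface, if the arm or the gripper's body presses on something with over 40 N, if the wrist force passes 120 N, or if a joint passes its speed limit or range.

ROBOT

A 6-joint arm with a two-finger parallel gripper is mounted at the origin on the work surface; the furniture and walls round the work are solid. World frame = base frame: x ahead of the robot, y to its left, z up, the work surface at z = 0. Lengths are in mm, angles in degrees, forces in N, time in s.
With the tool pointing down it reaches from about 250 to 775 mm from the base axis. Payload 8.9 kg.
Tool frame: the origin (TCP) lies on the centre line of the jaws, within the pads' length; the fingertips stand 19 mm ahead of it and the grasp point (between the pads) is the TCP; z points along the fingers, y is the line along which they close (so a half turn about z gives the same grasp; the last joint's range is limited). The gripper opens to 85 mm and grips with 20 to 120 N. Pads are 22 mm wide; open, the fingers measure 114 mm over their backs; the gripper's body (76 mm by 85 mm) begins 54 mm behind the grasp point. The pads swing forward as they close: fully open they stand 13 mm farther back than shut.
Start: joints at [-83.153, 16.656, -8.789, 64.555, 0, 82.019], TCP at [134.36, -507.515, 250.305] pointing down, gripper open.
Joint ranges: [-144.48, 144.48], [-52.06, 99.96], [-74.48, 78.29], [-112.23, 115.85], [-86.99, 84.42], [-180, 180]. Speed limits (degrees/s): [127.2, 127.2, 159.86, 180, 180, 180].

INTERFACE

Orientations are given as [roll, pitch, yaw] about the fixed x, y, z axes, in that order (R = Rz(yaw) Ry(pitch) Rx(roll)).
In Python, from workcell import bot gives the robot as it stands.
- The arm moves only by the tool drive_tool, never from a script. Its argument "rows" is a list of rows, each a list of 3 entries, a list of its own where there are three numbers: the opening, from 0 (shut) to 1 (fully open), then the shift along the tool's x, y, z in cm, then the turn, a rotation vector about the tool's x, y, z in degrees. A call has exactly 8 rows; each row shifts and turns the commanded pose from where the row before left it, along the tool's axes as they then stand; what a row does not reach is not made up. A row lasts 1/8 s, in which the tool goes at most 62.5 mm and 10.7 degrees, less where a joint would pass 70% of its speed; a pose out of reach is approached as far as the arm can. A call with a gripper value outside its range is refused whole. The fingers move at their own pace and stop on an object; "force" is the grip in N (left out, the last holds). Time passes only in rows, so rows that do not move let the fingers close, or fill a call up. It gives the time, the measured TCP pose, the force, the opening and the grip force at its end, in the units of the state.
- bot.state(): the state, without advancing time (a new reading comes with each control period).
- bot.capture(name): name is "scene" or "top" or "wrist"; returns a dict with "image" (420x560x3 uint8, blue, green, red), "fx", "fy", "cx", "cy" (pixels), "T" (4x4, takes a point from camera to world coordinates); the wrist camera has in their place "hand_eye" (4x4, takes a point from camera to tool coordinates, whose origin is the TCP and whose axes are the flange's). Camera axes: x right, y down, z forward; pixel columns grow to the right and rows downward; lengths in mm; the calibration is good to about 2 mm. A picture is of the moment at which its call begins: read the wrist's pose just before it. There is no depth.
- bot.sign_off(): hands the job in; it is judged then, once.
The state is a dict: "t": time; "joint_positions": joint angles; "qvel": joint speeds; "joint_efforts": joint torques, N m; "tcp_pos": TCP position; "tool_rot": TCP orientation; "contact_force": force on the tool from outside, world axes, zero at the start; "ft_torque": the same for the moment, N m; "gripper_width": finger opening in mm; "grip_force": force on a finger pad.
Only numpy, scipy, OpenCV 4.12 (cv2) and the standard library are available. Lean on these libraries where they do the work, as an engineer would, in place of code of your own. Each camera call takes 0.05 s, during which the arm holds its last target. There are 200 camera calls.

## Working session

There is one attempt and no reset: what is moved stays moved. The work goes in short steps, Python scripts to look and compute and a tool call to move; the robot and the scene stay as the last step left them, time stands still between calls to the robot, and variables do not carry over. Pictures are saved under pics/ and viewed, at most 10 in all, crops included, and the job is handed in when it is done.

Besides the shell and the picture viewer there is one more tool, called after ">>>" as a command line: name --argument value ..., lists and objects as JSON in quotes. drive_tool: Moves the arm, as the interface text tells. Its arguments: {"type":"object","properties":{"rows":{"type":"array"},"force":{"type":"number"}},"required":["rows"]}

```bash
mkdir -p pics; ls; python3 - <<'E'
from workcell import bot
import cv2
s=bot.state();print(s)
for n in("scene","top"):
    c=bot.capture(n);cv2.imwrite(f"pics/{n}0.png",c["image"]);print(n,c["fx"],c["fy"],c["cx"],c["cy"],c["T"])
c=bot.capture("wrist");print(c["fx"],c["cx"],c["cy"],c["hand_eye"]);cv2.imwrite("pics/wrist0.png",c["image"])
E
```

```text
pics
{'t': 0.0, 'joint_positions': array([-8.31539900e+01,  1.66879181e+01, -8.82927748e+00,  6.45568315e+01,
       -8.64038306e-04,  8.20171021e+01]), 'qvel': array([ 0.04139117,  0.03361325,  0.06041577,  0.037221  , -0.07986912,
       -0.00375215]), 'joint_efforts': array([ 5.66421786e-04, -5.37145793e+01,  3.31373620e+01,  1.59834127e-02,
       -9.46218370e-05, -6.31700900e-06]), 'tcp_pos': array([ 134.30054181, -507.10511318,  249.75313722]), 'tool_rot': array([-1.79926570e+02, -9.42503604e-03,  1.48289025e+01]), 'contact_force': array([-0.06835132,  0.36927042, -0.73009781]), 'ft_torque': array([ 0.01554381, -0.02284136, -0.03291355]), 'grip_force': 0.0, 'gripper_width': 85.29118316448135}
scene 387.17168514013076 387.17168514013076 276.2175570731176 208.99329171526043 [[-5.05044499e-01 -4.80392390e-01  7.17044773e-01 -3.32317015e+02]
 [-8.62816515e-01  3.02053033e-01 -4.05353706e-01  4.38082496e+02]
 [-2.18567128e-02 -8.23399731e-01 -5.67040710e-01  7.16168148e+02]
 [ 0.00000000e+00  0.00000000e+00  0.00000000e+00  1.00000000e+00]]
top 518.3301993581395 518.3301993581395 283.05060498505094 211.04275025605932 [[-2.73015651e-02 -9.86778711e-01  1.59757314e-01  1.90721644e+02]
 [-9.99622601e-01  2.74375672e-02 -1.35489416e-03  6.95434343e+00]
 [-3.04637135e-03 -1.59734013e-01 -9.87155390e-01  1.69750530e+03]
 [ 0.00000000e+00  0.00000000e+00  0.00000000e+00  1.00000000e+00]]
313.4181992905094 284.4221443904814 209.72389586242778 [[ 1.14626456e-03 -9.44849143e-01 -3.27503866e-01  8.40263142e+01]
 [ 9.99998765e-01  7.30944951e-04  1.39122154e-03 -1.15901109e-01]
 [-1.07510718e-03 -3.27505056e-01  9.44848814e-01 -1.23171315e+02]
 [ 0.00000000e+00  0.00000000e+00  0.00000000e+00  1.00000000e+00]]
```

View pics/top0.png

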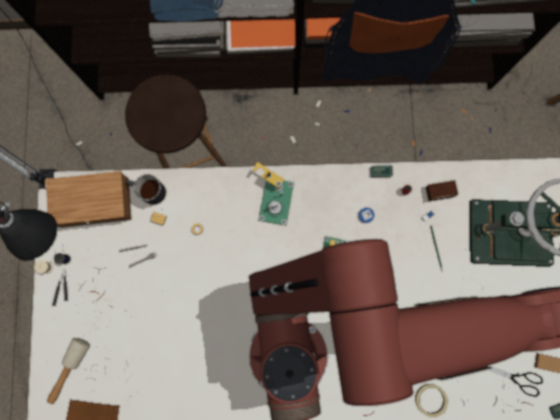

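View pics/scene0.png

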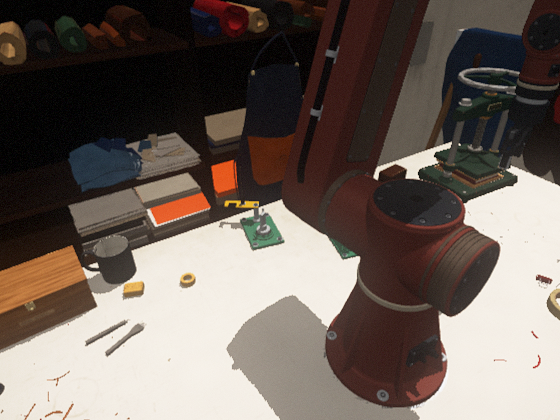

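Top view: green stand at about (276,200) with the keeper at (268,175), a ring at (197,229), a blue wheel at (366,215), and a second stand partly hidden at (333,243). I'll compute rough positions and view an enlarged crop.

```bash
cat > h.py <<'E'
import numpy as np, cv2
from workcell import bot
from scipy.spatial.transform import Rotation as R
def tool():
    s=bot.state();T=np.eye(4);T[:3,:3]=R.from_euler('xyz',s['tool_rot'],degrees=True).as_matrix();T[:3,3]=s['tcp_pos'];return T
def cap(n,save=None):
    T=tool();c=bot.capture(n)
    if n=='wrist': c['T']=T@c['hand_eye']
    if save: cv2.imwrite(f'pics/{save}.png',c['image']);np.savez(f'pics/{save}.npz',**{k:v for k,v in c.items()})
    return c
def ld(n): return dict(np.load(f'pics/{n}.npz'))
def ray(c,u,v):
    d=c['T'][:3,:3]@np.array([(u-c['cx'])/c['fx'],(v-c['cy'])/c['fy'],1]);return c['T'][:3,3],d
def pt(c,u,v,z):
    o,d=ray(c,u,v);return (o+d*(z-o[2])/d[2])
def px(c,p):
    q=np.linalg.inv(c['T'])@np.r_[p,1];return c['fx']*q[0]/q[2]+c['cx'],c['fy']*q[1]/q[2]+c['cy']
def rel(p,yaw=None):
    "shift from current tool pose to world p, tool axes (cm), commanded straight down"
    T=tool();return T[:3,:3].T@(np.array(p)-T[:3,3])/10
E
python3 - <<'E'
from h import *
c=cap('top','top1')
for n,u,v,z in [('stand',276,200,10),('spin',275,207,84),('ring',197,229,16),('wheel',366,215,14),('st2',333,243,10),('paint',405,189,52),('tin',381,171,16),('wax',158,218,20)]: print(n,pt(c,u,v,z).round())
i=c['image'][150:260,130:460];cv2.imwrite('pics/crop1.png',cv2.resize(i,None,fx=2.4,fy=2.4,interpolation=cv2.INTER_CUBIC))
E
```

```text
stand [501.  27.  10.]
spin [465.  30.  84.]
ring [411. 288.  16.]
wheel [ 442. -267.   14.]
st2 [ 354. -155.   10.]
paint [ 518. -392.   52.]
tin [ 589. -325.   16.]
wax [451. 415.  20.]
```

View pics/crop1.png

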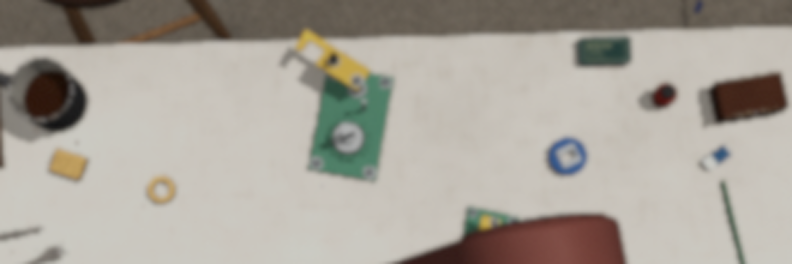

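The top crop shows the ring at the left, the stand with its open keeper in the middle, the wheel (slot visible) to the right, and a smaller or hidden stand below. I'll move in for a closer look.

>>> drive_tool --rows '[[1, [5.1, -2.7, 0.7], [0, 0, 0]], [1, [5.1, -2.7, 0.7], [0, 0, 0]], [1, [5.1, -2.7, 0.7], [0, 0, 0]], [1, [5.1, -2.7, 0.7], [0, 0, 0]], [1, [5.1, -2.7, 0.7], [0, 0, 0]], [1, [5.1, -2.7, 0.7], [0, 0, 0]], [1, [5.1, -2.7, 0.7], [0, 0, 0]], [1, [0, 0, 0], [0, 0, 0]]]' --force 30

```text
t: 1.2
tcp_pos: [433.0, -230.5, 200.7]
tool_rot: [-179.9, -0.0, 15.1]
contact_force: [-0.6, -0.7, -0.0]
gripper_width: 85.9
grip_force: 0.0
```

```bash
python3 - <<'E'
from h import *
c=cap('wrist','w1');s=bot.state();print(s['t'],s['tcp_pos'],s['tool_rot'],s['contact_force'])
E
```

```text
1.25 [ 431.78363724 -231.99035032  200.90422293] [-1.79965887e+02  3.79151945e-02  1.50405390e+01] [-0.31856688 -0.53901877 -0.61244336]
```

View pics/w1.png

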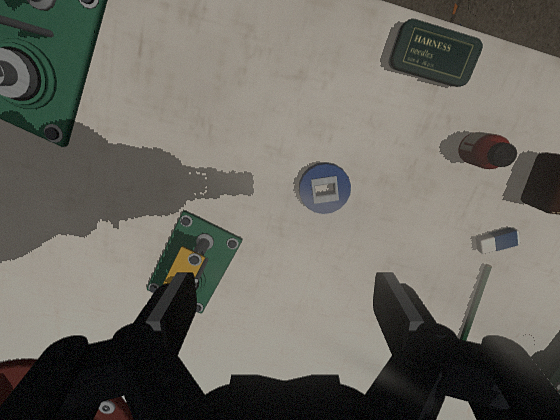

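The wheel with its light hub and dark slot is at (325,188). The lookalike small stand is at (195,260), the real stand's corner is top left, and the tin and paint are to the right. Next look: stand and ring.

>>> drive_tool --rows '[[1, [0.7, -4.2, 0], [0, 0, -7]], [1, [1.2, -4.1, 0], [0, 0, -7]], [1, [1.7, -3.9, 0], [0, 0, -7]], [1, [2.2, -3.7, 0], [0, 0, -7]], [1, [2.6, -3.4, 0], [0, 0, -7]], [1, [3.0, -3.0, 0], [0, 0, -7]], [1, [3.4, -2.6, 0], [0, 0, -7]], [1, [3.6, -2.2, 0], [0, 0, -7]]]'

```text
t: 2.25
tcp_pos: [400.6, 106.3, 201.6]
tool_rot: [180.0, 0.0, 70.9]
contact_force: [0.5, -0.5, -0.2]
gripper_width: 85.2
grip_force: 0.0
```

```bash
python3 - <<'E'
from h import *
bot.capture('top')
c=cap('wrist','w2');s=bot.state();print(s['t'],s['tcp_pos'],s['tool_rot'],s['contact_force'],s['joint_positions'],s['qvel'].max())
E
```

```text
2.35 [400.06874059 107.93525479 201.46505921] [-1.79987744e+02 -3.57738709e-02  7.11159310e+01] [-0.91988972 -0.29359349  0.91178621] [ 4.93759052e+00  6.84852370e+00 -2.91524841e+01  5.39957556e+01
  3.76763764e-02  1.13821657e+02] 0.9914800781910004
```

View pics/w2.png

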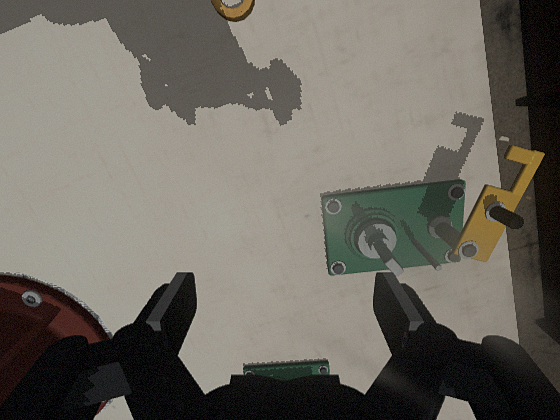

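```bash
python3 - <<'E'
from h import *
c1=ld('w1');c2=ld('w2')
h=cv2.cvtColor(c1['image'],cv2.COLOR_BGR2HSV)
m=cv2.inRange(h,(105,100,60),(130,255,255));m[:,:280]=0;m[:,380:]=0;m[:140]=0;m[240:]=0
k=cv2.convexHull(cv2.findNonZero(m));e=cv2.fitEllipse(k);print('wheel ell',e)
for z in(13,7):print(pt(c1,*e[0],z).round(1))
h=cv2.cvtColor(c2['image'],cv2.COLOR_BGR2HSV)
m=cv2.inRange(h,(60,80,40),(95,255,255));m[:,:300]=0;m[300:]=0
m=cv2.morphologyEx(m,cv2.MORPH_OPEN,np.ones((3,3)))
k=cv2.convexHull(cv2.findNonZero(m))
w=np.array([pt(c2,*p[0],10)[:2] for p in k],np.float32);r=cv2.minAreaRect(w);print('plate',r,cv2.boxPoints(r))
for n,u,v,z in[('collar',376,238,30),('tip',395,270,84),('hinge',469,250,67)]:print(n,pt(c2,u,v,z).round(1))
a=cv2.resize(c2['image'][140:300,310:550],None,fx=2.2,fy=2.2,interpolation=cv2.INTER_CUBIC)
b=cv2.resize(c1['image'][150:230,290:360],None,fx=3.7,fy=3.7,interpolation=cv2.INTER_CUBIC)
o=np.zeros((352,800,3),np.uint8);o[:a.shape[0],:a.shape[1]]=a[:352];o[:b.shape[0],535:535+b.shape[1]]=b[:352]
cv2.imwrite('pics/crop2.png',o)
E
```

```text
wheel ell ((328.66192626953125, 176.36654663085938), (23.016761779785156, 41.85614013671875), 102.78014373779297)
[ 456.3 -270.7   13. ]
[ 455.2 -271.9    7. ]Traceback (most recent call last):
  File "<stdin>", line 10, in <module>
cv2.error: OpenCV(4.12.0) /io/opencv/modules/imgproc/src/convhull.cpp:143: error: (-215:Assertion failed) total >= 0 && (depth == CV_32F || depth == CV_32S) in function 'convexHull'
```

```bash
python3 - <<'E'
from h import *
c1=ld('w1');c2=ld('w2')
h1=cv2.cvtColor(c1['image'],cv2.COLOR_BGR2HSV);h2=cv2.cvtColor(c2['image'],cv2.COLOR_BGR2HSV)
print([h1[v,u] for u,v in[(305,188),(325,205),(345,185),(325,170),(315,180),(270,130)]],[h2[v,u] for u,v in[(340,240),(400,200),(440,205)]])
m=cv2.inRange(h1,(100,100,40),(130,255,255));m[:,:280]=0;m[:,380:]=0;m[:140]=0;m[240:]=0
m=cv2.morphologyEx(m,cv2.MORPH_OPEN,np.ones((3,3)))
k=cv2.convexHull(cv2.findNonZero(m));e=cv2.fitEllipse(k);print('wheel ell',e)
for z in(13,7):print(pt(c1,*e[0],z).round(1))
m=((h2[...,0]>68)&(h2[...,0]<90)&(h2[...,1]>100)).astype(np.uint8);m[:,:300]=0;m[300:]=0;m[:,500:]=0
m=cv2.morphologyEx(m,cv2.MORPH_OPEN,np.ones((3,3)));print(m.sum())
k=cv2.convexHull(cv2.findNonZero(m))
w=np.array([pt(c2,*p[0],10)[:2] for p in k],np.float32);r=cv2.minAreaRect(w);print('plate',r,cv2.boxPoints(r))
for n,u,v,z in[('collar',376,238,30),('tip',395,270,84),('hinge',469,250,67)]:print(n,pt(c2,u,v,z).round(1))
a=cv2.resize(c2['image'][140:300,310:550],None,fx=2.2,fy=2.2,interpolation=cv2.INTER_CUBIC)
b=cv2.resize(c1['image'][150:230,290:360],None,fx=3.7,fy=3.7,interpolation=cv2.INTER_CUBIC)
o=np.zeros((352,800,3),np.uint8);o[:a.shape[0],:a.shape[1]]=a[:352];o[:b.shape[0],535:535+b.shape[1]]=b[:352]
cv2.imwrite('pics/crop2.png',o)
E
```

```text
[array([111,  64, 104], dtype=uint8), array([112,  27, 105], dtype=uint8), array([109,  96,  98], dtype=uint8), array([112, 103,  99], dtype=uint8), array([ 30,  10, 129], dtype=uint8), array([ 20,  24, 159], dtype=uint8)] [array([ 68,  46, 100], dtype=uint8), array([72, 75, 88], dtype=uint8), array([54, 61, 63], dtype=uint8)]
wheel ell ((333.1946716308594, 170.96517944335938), (11.041427612304688, 21.881181716918945), 105.78733825683594)
[ 462.8 -273.4   13. ]
[ 461.8 -274.6    7. ]
0Traceback (most recent call last):
  File "<stdin>", line 11, in <module>
cv2.error: OpenCV(4.12.0) /io/opencv/modules/imgproc/src/convhull.cpp:143: error: (-215:Assertion failed) total >= 0 && (depth == CV_32F || depth == CV_32S) in function 'convexHull'
```

```bash
cat >> h.py <<'E'
def mask(c,hlo,hhi,smin,box,vmin=25):
    h=cv2.cvtColor(cv2.GaussianBlur(c['image'],(3,3),0),cv2.COLOR_BGR2HSV);m=cv2.inRange(h,(hlo,smin,vmin),(hhi,255,255))
    q=np.zeros_like(m);x0,x1,y0,y1=box;q[y0:y1,x0:x1]=m[y0:y1,x0:x1]
    q=cv2.morphologyEx(q,cv2.MORPH_OPEN,np.ones((3,3)));n,l,s,_=cv2.connectedComponentsWithStats(q)
    i=1+np.argmax(s[1:,4]);return (l==i).astype(np.uint8)
E
python3 - <<'E'
from h import *
c1=ld('w1');c2=ld('w2')
m=mask(c1,95,130,60,(280,380,140,240));k=cv2.convexHull(cv2.findNonZero(m));e=cv2.fitEllipse(k);print('wheel ell',e)
for z in(13,7):print(pt(c1,*e[0],z).round(1))
m=mask(c2,50,95,35,(300,500,150,300));print(m.sum())
k=cv2.convexHull(cv2.findNonZero(m))
w=np.array([pt(c2,*p[0],10)[:2] for p in k],np.float32);r=cv2.minAreaRect(w);print('plate',r,cv2.boxPoints(r))
for n,u,v,z in[('collar',376,238,30),('tip',395,270,84),('hinge',469,250,67)]:print(n,pt(c2,u,v,z).round(1))
a=cv2.resize(c2['image'][140:300,310:550],None,fx=2.2,fy=2.2,interpolation=cv2.INTER_CUBIC)
b=cv2.resize(c1['image'][150:230,290:360],None,fx=3.7,fy=3.7,interpolation=cv2.INTER_CUBIC)
o=np.zeros((352,800,3),np.uint8);o[:a.shape[0],:a.shape[1]]=a[:352];o[:b.shape[0],535:535+b.shape[1]]=b[:352]
cv2.imwrite('pics/crop2.png',o)
E
```

```text
wheel ell ((326.0966796875, 184.2063446044922), (40.30778121948242, 48.26045227050781), 102.57835388183594)
[ 447.8 -270.7   13. ]
[ 446.6 -271.9    7. ]
6677
plate ((496.6347351074219, 27.32684326171875), (95.03272247314453, 147.96249389648438), 78.71514892578125) [[414.78546   -4.793701]
 [559.8873   -33.748016]
 [578.484     59.447388]
 [433.38214   88.4017  ]]
collar [473.3  34.   30. ]
tip [473.4  27.5  84. ]
hinge [545.   14.9  67. ]
```

View pics/crop2.png

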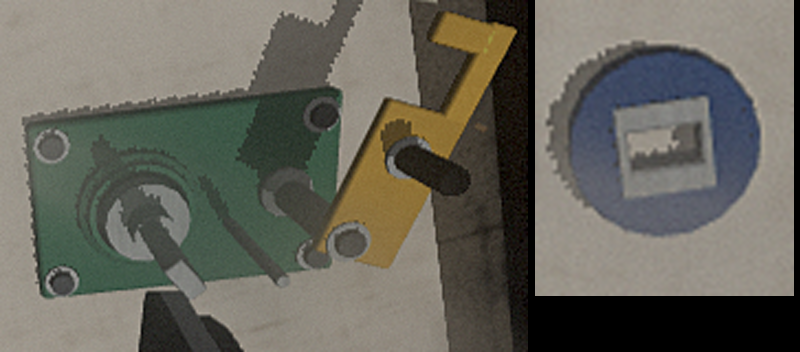

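The crop shows the collar at crop (148,222), the tip near (188,283), the hinge at (350,241) and the wheel with its slot roughly horizontal. Now to the spacer.

>>> drive_tool --rows '[[1, [2.2, -0.6, 0.9], [0, 0, -7.4]], [1, [2.2, -0.3, 0.9], [0, 0, -7.4]], [1, [2.2, 0, 0.9], [0, 0, -7.4]], [1, [2.2, 0.3, 0.9], [0, 0, -7.4]], [1, [2.2, 0.5, 0.9], [0, 0, -7.4]], [0.7, [2.1, 0.8, 0.9], [0, 0, -7.4]], [0.7, [2.0, 1.1, 0.9], [0, 0, -7.4]], [0.7, [1.8, 1.3, 0.9], [0, 0, -7.4]]]'

```text
t: 3.35
tcp_pos: [413.0, 284.3, 129.1]
tool_rot: [-180.0, 0.0, 130.1]
contact_force: [0.9, -0.3, 0.9]
gripper_width: 59.6
grip_force: 0.0
```

```bash
cat >> h.py <<'E'
def go(p,yaw):
    "print per-axis shift in tool axes (cm) after turn to yaw, and turn about tool z"
    s=bot.state();T=tool();cy=s['tool_rot'][2]
    print('now',s['t'],s['tcp_pos'].round(1),s['tool_rot'].round(2),'F',s['contact_force'].round(1),'w',round(s['gripper_width'],1))
    d=np.array(p)-T[:3,3];print('turn z',round((cy-yaw+180)%360-180,1),'shift in present axes cm',(T[:3,:3].T@d/10).round(2))
    a=np.radians(yaw);print('shift in final axes cm',np.round([(d[0]*np.cos(a)+d[1]*np.sin(a))/10,(d[0]*np.sin(a)-d[1]*np.cos(a))/10,-d[2]/10],2))
E
python3 - <<'E'
from h import *
bot.capture('top')
c=cap('wrist','w3');
m=mask(c,15,30,70,(60,500,40,330));k=cv2.convexHull(cv2.findNonZero(m));e=cv2.fitEllipse(k);print(e,m.sum())
for z in(16,8):print(pt(c,*e[0],z).round(1))
w=np.array([pt(c,*p[0],16)[:2] for p in k],np.float32);print(cv2.minEnclosingCircle(w))
p=pt(c,*e[0],12);go([p[0],p[1],22],130)
E
```

```text
((436.35101318359375, 115.28156280517578), (60.6413459777832, 86.16011810302734), 58.675079345703125) 3466
[446.8 414.   16. ]
[449.9 416.1   8. ]
((447.40252685546875, 413.3140869140625), 28.770719528198242)
now 3.45 [412.6 284.9 128.6] [-179.96   -0.    130.09] F [ 0.4 -0.6  0.1] w 59.4
turn z 0.1 shift in present axes cm [ 7.65 11.12 10.66]
shift in final axes cm [ 7.67 11.1  10.66]
```

View pics/w3.png

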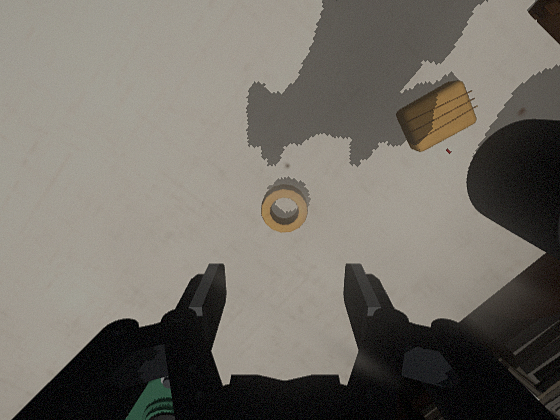

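The ring is at (285,208), midway between the fingers; the block at (437,115) is the beeswax, which my mask had picked. I'll remeasure in a tighter box.

```bash
python3 - <<'E'
from h import *
c=ld('w3')
m=mask(c,12,32,60,(240,330,170,250));k=cv2.convexHull(cv2.findNonZero(m));e=cv2.fitEllipse(k);print(e,m.sum())
for z in(16,8):
  w=np.array([pt(c,*p[0],z)[:2] for p in k],np.float32);q,r=cv2.minEnclosingCircle(w);print(z,q,r)
p=pt(c,*e[0],12);print(p);go([p[0],p[1],22],130)
E
```

```text
((283.83380126953125, 210.06199645996094), (44.133941650390625, 46.436431884765625), 87.81713104248047) 1157
16 (410.81317138671875, 287.4126281738281) 18.812719345092773
8 (412.62725830078125, 285.2764892578125) 19.45191764831543
[411.31416554 286.56313494  12.        ]
now 3.45 [412.6 284.9 128.6] [-179.96   -0.    130.09] F [ 0.4 -0.6  0.1] w 59.4
turn z 0.1 shift in present axes cm [ 0.21  0.02 10.66]
shift in final axes cm [2.100e-01 1.000e-02 1.066e+01]
```

>>> drive_tool --rows '[[0.7, [0.3, 0, 2.4], [0, 0, 0]], [0.7, [0, 0, 2.4], [0, 0, 0]], [0.7, [0, 0, 2.2], [0, 0, 0]], [0.7, [0, 0, 1.6], [0, 0, 0]], [0.6, [0, 0, 1.2], [0, 0, 0]], [0.55, [0, 0, 0.8], [0, 0, 0]], [0.5, [0, 0, 0], [0, 0, 0]], [0.3, [0, 0, 0], [0, 0, 0]]]' --force 30

```text
t: 4.45
tcp_pos: [410.4, 287.4, 23.8]
tool_rot: [180.0, 0.0, 130.0]
contact_force: [-0.3, -0.7, -0.6]
gripper_width: 35.7
grip_force: 30.0
```

>>> drive_tool --rows '[[0.2, [0, 0, 0], [0, 0, 0]], [0.2, [0, 0, 0], [0, 0, 0]], [0.2, [0, 0, 0], [0, 0, 0]], [0.2, [0, 0, -0.3], [0, 0, 0]], [0.2, [0, 0, -1], [0, 0, 0]], [0.2, [0, 0, -3], [0, 0, 0]], [0.2, [0, 0, -5], [0, 0, 0]], [0.2, [0, 0, -5], [0, 0, 0]]]'

```text
t: 5.45
tcp_pos: [409.8, 287.4, 168.2]
tool_rot: [-180.0, -0.0, 130.0]
contact_force: [1.3, 0.5, -2.0]
gripper_width: 35.5
grip_force: 30.4
```

```bash
python3 - <<'E'
from h import *
bot.capture('top');c=cap('wrist','w4')
print(bot.state()['grip_force']);go([472.5,31,170],130)
m=mask(c,12,32,60,(200,370,170,350));k=cv2.convexHull(cv2.findNonZero(m));e=cv2.fitEllipse(k);print(e,m.sum())
Ti=np.linalg.inv(tool())
p=pt(c,*e[0],tool()[2,3]);print(Ti@np.r_[p,1])
E
```

```text
30.365280210971832
now 5.55 [412.8 289.  171.8] [1.7951e+02 1.1000e-01 1.3004e+02] F [ 0.2  0.3 -0.9] w 35.8
turn z 0.0 shift in present axes cm [-23.59 -12.03   0.12]
shift in final axes cm [-23.6  -12.01   0.18]
((284.52398681640625, 280.0936584472656), (76.69802856445312, 78.74796295166016), 174.12318420410156) 4021
[ 6.9131167  -0.62031954 -0.01845509  1.        ]
```

>>> drive_tool --rows '[[0.2, [-4, -1.7, 0], [0, 0, 0]], [0.2, [-4, -1.7, 0], [0, 0, 0]], [0.2, [-4, -1.7, 0], [0, 0, 0]], [0.2, [-4, -1.7, 0], [0, 0, 0]], [0.2, [-4, -1.7, 1], [0, 0, 0]], [0.2, [-4, -1.7, 1], [0, 0, 0]], [0.2, [-4, -1.5, 1], [0, 0, 0]], [0.2, [0, 0, 1], [0, 0, 0]]]'

```text
t: 6.55
tcp_pos: [501.3, -4.5, 125.7]
tool_rot: [180.0, 0.0, 129.8]
contact_force: [0.0, 0.2, -1.7]
gripper_width: 35.6
grip_force: 30.4
```

```bash
python3 - <<'E'
from h import *
bot.capture('top');bot.capture('top');c=cap('wrist','w5')
cv2.imwrite('pics/w5b.png',cv2.resize(c['image'][80:380,80:480],(800,600),interpolation=cv2.INTER_CUBIC))
go([472.5,31,116],130)
m=mask(c,12,32,60,(200,370,230,350));k=cv2.convexHull(cv2.findNonZero(m));e=cv2.fitEllipse(k);print(e,m.sum())
E
```

```text
now 6.7 [499.6  -1.6 125.7] [-1.7994e+02 -1.0000e-01  1.3003e+02] F [ 0.9 -0.8 -0.8] w 35.4
turn z 0.0 shift in present axes cm [4.23 0.02 0.97]
shift in final axes cm [4.23 0.02 0.97]
((288.6355285644531, 281.8487854003906), (77.66905212402344, 89.18476867675781), 116.77981567382812) 4362
```

View pics/w5b.png

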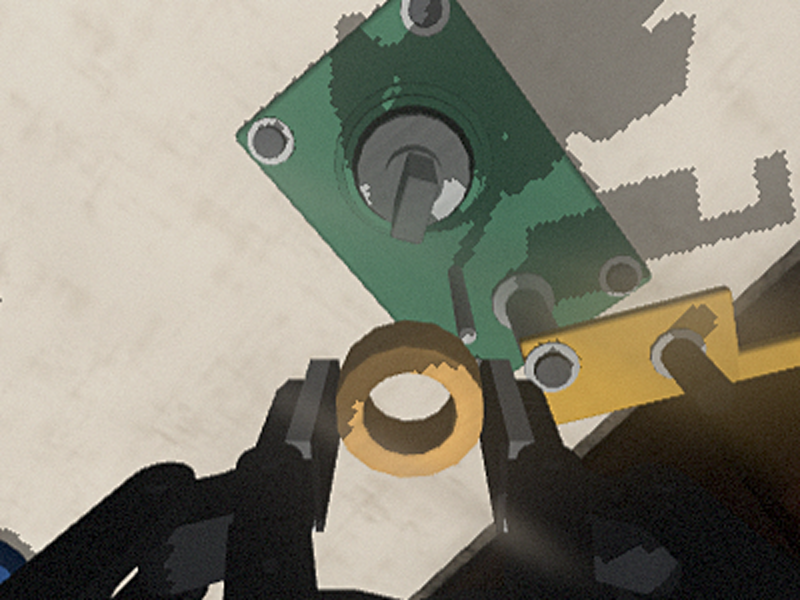

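The close view shows the ring in the jaws at crop (412,410), the collar at crop (413,170), the tang rising toward crop (407,235) and the hinge at (552,366). I'll read the tang's top face from grey values.

```bash
python3 - <<'E'
from h import *
c=ld('w5')
g=cv2.GaussianBlur(cv2.cvtColor(c['image'],cv2.COLOR_BGR2GRAY),(3,3),0)
print('cols',list(range(264,318,2)))
for v in range(144,212,2): print(v,' '.join('%3d'%g[v,u] for u in range(264,318,2)))
h=cv2.cvtColor(cv2.GaussianBlur(c['image'],(3,3),0),cv2.COLOR_BGR2HSV)
for n,u,v,z in[('collar',286.5,165,30),('tip?',282,195,84)]:print(n,pt(c,u,v,z).round(1))
# predicted tip pixel from collar point
p=pt(c,286.5,165,30);print(px(c,[p[0],p[1],84]),px(c,[p[0],p[1],44]))
E
```

```text
cols [264, 266, 268, 270, 272, 274, 276, 278, 280, 282, 284, 286, 288, 290, 292, 294, 296, 298, 300, 302, 304, 306, 308, 310, 312, 314, 316]
144  43  45  78 102 101  99  99 100 100  97  94  96  98  99 102  99 100  98  99 101  80  42  32  41  63  66  60
146  42  70 101 102  99  99 101  99  96  97  99  96  98 101 101  99  98  98 100  99 102  88  48  33  53  65  63
148  59  98 100  99 100  99  98  95  96  98 100 100 101 101  99  98  99  99 101  99 100  99  86  34  37  62  67
150  94 102 100 100 101  97  97  96  97  98 101 102 102  99  99 100 100 100 100  98  96  95  98  62  32  47  67
152 100  99 100  99  98  98  96  99  97  92  85  83  82  90  97 100 100 100  98  96  96  96  98  92  38  39  65
154 101 100 100  98  98  98  99  92  73  65  65  68  69  67  70  88 100  97  95  96  95  97  98 102  64  32  55
156 103 100  97  97  98  98  83  65  71  87  78  78  88  86  80  74  80  95  95  97  99 100  99  98  92  38  47
158  99  97  97  99 100  92  69  88  98  96  67  68  70  73  80  84  75  84  97  98  98  99  98  97 102  57  41
160  98  99  99 101 102  77  95 102  99  84  61  68  67  68  67
[... 2329 characters left out ...]
112 110 106 108 108 108 108 107 105 106 104 104 103 103  85  80  79  79
204 111 111 111 111 110 109 110 110 111 110 110 111 111 109 108 108 107 106 106 105 103 104 104  88  79  78  91
206 111 112 110 112 110 108 110 111 110 110 110 109 110 110 107 107 108 106 106 105 104 103  89  81  80  79  81
208 109 110 111 110 111 111 109 109 109 109 110 109 108 109 109 108 107 106 106 105 104  97  80  80  80  80  95
210 109 111 111 110 110 110 110 109 107 108 110 110 109 109 109 108 108 107 106 107 105  95  82  80  81  95 102
collar [472.7  31.   30. ]
tip? [474.6  24.6  84. ]
(np.float64(286.93318755907893), np.float64(184.16188699795296)) (np.float64(286.59179022524626), np.float64(169.0603057193646))
```

>>> drive_tool --rows '[[0.2, [1.5, 0, 0], [0, 0, 0]], [0.2, [1.5, 0, 0.4], [0, 0, 0]], [0.2, [1.05, 0, 0.4], [0, 0, 0]], [0.2, [0, 0, 0.4], [0, 0, 0]], [0.2, [0, 0, 0.4], [0, 0, 0]], [0.2, [0, 0, 0.4], [0, 0, 0]], [0.2, [0, 0, 0.3], [0, 0, 0]], [0.2, [0, 0, 0], [0, 0, 0]]]' --force 20

```text
t: 7.7
tcp_pos: [475.6, 28.5, 103.8]
tool_rot: [179.9, 0.1, 130.0]
contact_force: [-1.5, -0.3, 10.6]
gripper_width: 35.4
grip_force: 31.3
```

```bash
python3 - <<'E'
from h import *
c=ld('w5')
cs=[(283.5,168),(297.5,172),(292,201),(276.5,197)]
P=np.array([pt(c,*q,84) for q in cs]);print(P.round(1),P.mean(0),np.linalg.norm(np.diff(P,axis=0),axis=1))
for a,b in((0,3),(1,2)):
  d=P[a]-P[b];print(np.degrees(np.arctan2(d[1],d[0])))
F=[];X=[]
for i in range(4):
  c=cap('wrist','w6');s=bot.state();F.append(s['contact_force']);X.append(s['tcp_pos'])
print(np.mean(F,0),np.mean(X,0),s['ft_torque'],s['grip_force'],s['gripper_width'])
E
```

```text
[[465.7  36.6  84. ]
 [472.8  39.7  84. ]
 [481.   25.5  84. ]
 [473.   21.8  84. ]] [473.12010108  30.91234221  84.        ] [ 7.76037145 16.43047913  8.80283425]
116.56147103193928
120.21575040813997
[-1.49330249  0.33863863  9.54751747] [475.64801419  28.46690633 103.95961468] [ 0.10054705  0.29764071 -0.01165492] 31.26700295135379 35.83184295153644
```

>>> drive_tool --rows '[[0.2, [0, 0, -0.3], [0, 0, 0]], [0.2, [0, 0, -0.3], [0, 0, 0]], [0.2, [0.2, -0.07, 0], [0, 0, 0]], [0.2, [0, 0, 0], [0, 0, 0]], [0.2, [0, 0, 0.2], [0, 0, 0]], [0.2, [0, 0, 0.2], [0, 0, 0]], [0.2, [0, 0, 0.2], [0, 0, 0]], [0.2, [0, 0, 0.1], [0, 0, 0]]]' --force 20

```text
t: 8.9
tcp_pos: [472.7, 29.9, 102.1]
tool_rot: [-180.0, -0.0, 130.0]
contact_force: [-0.2, -0.0, -1.4]
gripper_width: 35.5
grip_force: 30.4
```

```bash
cat >> h.py <<'E'
def avg(n=4):
    F=[];X=[];Q=[]
    for i in range(n):
        bot.capture('wrist');s=bot.state();F.append(s['contact_force']);X.append(s['tcp_pos']);Q.append(s['ft_torque'])
    print('F',np.mean(F,0).round(2),'tq',np.mean(Q,0).round(3),'tcp',np.mean(X,0).round(1),'grip',s['grip_force'],s['gripper_width'],s['tool_rot'].round(1),'t',s['t'])
E
python3 -c "
from h import *
avg()"
```

```text
F [-0.25  0.34 -1.16] tq [ 0.025 -0.012 -0.021] tcp [472.7  29.9 102.2] grip 30.374276842921972 35.685407827757196 [-180.   -0.  130.] t 9.1
```

>>> drive_tool --rows '[[0.2, [0, 0, 0.5], [0, 0, 0]], [0.2, [0, 0, 0.6], [0, 0, 0]], [0.2, [0, 0, 0.6], [0, 0, 0]], [0.2, [0, 0, 0.6], [0, 0, 0]], [0.2, [0, 0, 0.6], [0, 0, 0]], [0.2, [0, 0, 0.4], [0, 0, 0]], [0.2, [0, 0, 0.2], [0, 0, 0]], [0.2, [0, 0, 0.2], [0, 0, 0]]]' --force 20

```text
t: 10.1
tcp_pos: [472.9, 29.9, 65.3]
tool_rot: [180.0, 0.0, 130.0]
contact_force: [0.7, -0.3, -1.1]
gripper_width: 35.8
grip_force: 30.4
```

```bash
python3 -c "
from h import *
avg()"
```

```text
F [ 0.09  0.34 -1.43] tq [ 0.161 -0.083 -0.014] tcp [472.8  30.   65.2] grip 30.350077282637358 35.73610050805678 [180.   0. 130.] t 10.3
```

>>> drive_tool --rows '[[0.2, [0, 0, 0.3], [0, 0, 0]], [0.2, [0, 0, 0.2], [0, 0, 0]], [0.2, [0, 0, 0.2], [0, 0, 0]], [0.2, [0, 0, 0.2], [0, 0, 0]], [0.2, [0, 0, 0.1], [0, 0, 0]], [0.2, [0, 0, 0.1], [0, 0, 0]], [0.2, [0, 0, 0.1], [0, 0, 0]], [0.2, [0, 0, 0], [0, 0, 0]]]' --force 20

```text
t: 11.3
tcp_pos: [472.8, 30.0, 53.6]
tool_rot: [180.0, 0.0, 130.0]
contact_force: [-1.8, 1.2, 6.2]
gripper_width: 35.9
grip_force: 31.0
```

```bash
python3 -c "
from h import *
avg()"
```

```text
F [-2.    2.07  6.65] tq [0.375 0.358 0.026] tcp [472.8  30.   53.6] grip 31.036077607423067 35.997868024840955 [180.   0. 130.] t 11.5
```

>>> drive_tool --rows '[[0.6, [0, 0, 0], [0, 0, 0]], [0.6, [0, 0, 0], [0, 0, 0]], [0.6, [0, 0, 0], [0, 0, 0]], [0.6, [0, 0, -0.5], [0, 0, 0]], [0.6, [0, 0, -2], [0, 0, 0]], [0.6, [0, 0, -4], [0, 0, 0]], [0.6, [0, 0, -5], [0, 0, 0]], [0.6, [0, 0, -5], [0, 0, 0]]]'

```text
t: 12.5
tcp_pos: [472.4, 29.9, 220.2]
tool_rot: [180.0, 0.0, 130.0]
contact_force: [0.1, 0.0, 0.3]
gripper_width: 51.3
grip_force: 0.0
```

```bash
python3 - <<'E'
from h import *
bot.capture('top');c=cap('wrist','w7')
m=mask(c,12,32,60,(200,370,120,280));k=cv2.convexHull(cv2.findNonZero(m))
w=np.array([pt(c,*p[0],46)[:2] for p in k],np.float32);print(cv2.minEnclosingCircle(w),m.sum())
w=np.array([pt(c,*p[0],62)[:2] for p in k],np.float32);print(cv2.minEnclosingCircle(w))
go([447,-271.5,120],100)
avg(1)
# slot of wheel from w1
c=ld('w1');g=cv2.GaussianBlur(cv2.cvtColor(c['image'],cv2.COLOR_BGR2GRAY),(3,3),0)
h=cv2.cvtColor(cv2.GaussianBlur(c['image'],(3,3),0),cv2.COLOR_BGR2HSV)
m=((h[...,1]<45)).astype(np.uint8)[174:204,310:342]
for r in g[172:206:2,308:344:2]:print(*['%3d'%x for x in r])
E
```

```text
((568.6365356445312, 23.694833755493164), 32.83401870727539) 1295
((560.7473754882812, 27.438257217407227), 31.09972381591797)
now 12.6 [475.5  29.7 223.5] [179.66   0.35 130.03] F [0.9 0.6 0.1] w 51.5
turn z 30.0 shift in present axes cm [-21.17 -21.62  10.35]
shift in final axes cm [-29.17  -8.04  10.35]
F [ 0.38  1.14 -0.07] tq [-0.016  0.003 -0.022] tcp [474.4  29.8 221.1] grip 0.0 51.108649310058716 [179.8   0.2 130. ] t 12.65
 69  74  71  71  73  72  71  73  70  71  70  72  71  71  69  71  73  71
 72  72  72  71  72  72  72  71  70  71  69  69  70  67  68  72  72  70
 73  73  72  73  71  72  69  68  69  73  74  87  90 101  95  69  71  70
 74  74  72  79  81  92 101 110 115 123 126 129 128 128 116  67  71  72
 75  81 116 124 128 129 129 128 133 134 127 129 128 127 118  70  72  73
 76  77 121 127 126 127 129 127 130 131 124 123 120 112 122  73  71  72
 77  74 120 125 123 123 124 121 125 127 103  94  88  79 120  76  72  72
 80  75 117 123 137 138 141 144 146 133  91  94  87  80 122  81  73  75
 82  77 105 126 145 148 147 149 148 140 118  95  91  77 127  84  75  75
 84  82  99 125 142 141 146 127 140 108  96  87  83  78 125  89  76  75
 88  86  95 126 110  88  96  81  82  78  77  75  74  79 120  98  76  78
 91  87  91 128  87  81  82  82  85  89  94  97 101 107 122 104  78  80
 94  91  97 125 108 109 111 116 121 126 128 125 130 129 129 111  78  81
 95  96  94 123 126 129 127 130 128 131 132 130 129 129 130 118  82  85
 97  98  97 123 129 129 129 130 129 133 133 125 124 121 112 104  88  86
 97  98  96 121 127 127 122 117 112 109 104  99  95  93  91  91  92  89
 98  98  97 101 101  99  96  97  98  98  97  97  98  97  97  94  94  92
```

>>> drive_tool --rows '[[0.85, [-3.6, -3.6, 0], [0, 0, 0]], [0.85, [-3.6, -3.6, 1], [0, 0, 0]], [0.85, [-3.6, -3.6, 2], [0, 0, 0]], [0.85, [-3.6, -3.6, 2], [0, 0, 0]], [0.85, [-3.6, -3.6, 2], [0, 0, 0]], [0.85, [-3.5, -3.5, 2], [0, 0, 0]], [0.85, [0, 0, 0], [0, 0, 7.7]], [0.85, [0, 0, 0], [0, 0, 7.7]]]'

```text
t: 13.65
tcp_pos: [445.2, -273.1, 126.8]
tool_rot: [-179.9, -0.1, 114.3]
contact_force: [-0.1, 0.3, -0.2]
gripper_width: 72.5
grip_force: 0.0
```

```bash
python3 - <<'E'
from h import *
avg(2);c=cap('wrist','w8')
m=mask(c,95,130,60,(180,390,100,320));k=cv2.convexHull(cv2.findNonZero(m));print(cv2.fitEllipse(k),m.sum())
for z in(13,7):
  w=np.array([pt(c,*p[0],z)[:2] for p in k],np.float32);q,r=cv2.minEnclosingCircle(w);print(z,q,r)
go([q[0],q[1],22],tool() is None or 114.5)
# hub: non-blue inside the hull
f=np.zeros_like(m);cv2.fillConvexPoly(f,k,1);f=cv2.erode(f,np.ones((7,7)));hub=cv2.morphologyEx(f*(1-m),cv2.MORPH_OPEN,np.ones((3,3)))
k2=cv2.convexHull(cv2.findNonZero(hub));w=np.array([pt(c,*p[0],14)[:2] for p in k2],np.float32);print('hub',cv2.minAreaRect(w))
g=cv2.cvtColor(c['image'],cv2.COLOR_BGR2GRAY);x,y,ww,hh=cv2.boundingRect(k)
cv2.imwrite('pics/w8c.png',cv2.resize(c['image'][y-20:y+hh+20,x-20:x+ww+20],(600,600),interpolation=cv2.INTER_CUBIC));print(x,y,ww,hh)
c=ld('w7');m=mask(c,12,32,60,(220,320,120,280));k=cv2.convexHull(cv2.findNonZero(m))
w=np.array([pt(c,*p[0],46)[:2] for p in k],np.float32);print('ring',cv2.minEnclosingCircle(w),m.sum(),px(c,[472.5,31,46]),cv2.boundingRect(k))
E
```

```text
F [-0.25 -0.19 -0.43] tq [-0.019  0.022  0.002] tcp [ 445.5 -272.8  127.1] grip 0.0 72.28754137387716 [-1.799e+02 -1.000e-01  1.145e+02] t 13.75
((281.74163818359375, 207.2401580810547), (61.179534912109375, 63.808433532714844), 82.14095306396484) 1611
13 (441.6676940917969, -270.2687072753906) 26.048948287963867
7 (442.4638977050781, -272.1463928222656) 26.70680809020996
now 13.8 [ 445.8 -272.6  127.5] [-1.7996e+02 -8.0000e-02  1.1475e+02] F [-0.   1.   0.5] w 72.6
turn z 0.2 shift in present axes cm [ 0.17 -0.28 10.55]
shift in final axes cm [ 0.18 -0.29 10.55]
hub ((444.02972412109375, -268.1679382324219), (32.60630416870117, 28.571956634521484), 24.597450256347656)
250 177 60 61
ring ((472.0481872558594, 30.218263626098633), 19.6091251373291) 671 (np.float64(282.518003216213), np.float64(186.5974418216449)) (264, 168, 37, 37)
```

View pics/w8c.png

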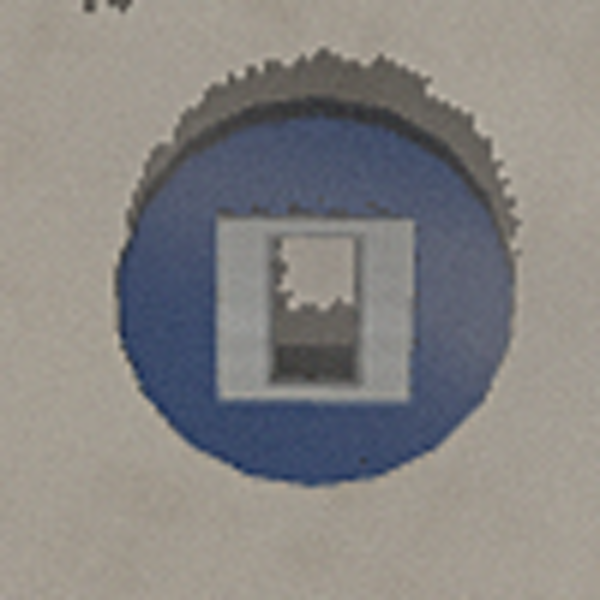

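The wheel fills the crop with its hub square aligned to the image axes, so the slot lies along tool x. The hub centre is at crop (315,309), so I'll descend and grip.

>>> drive_tool --rows '[[0.85, [0.25, -0.1, 2.5], [0, 0, 0]], [0.85, [0, 0, 2.4], [0, 0, 0]], [0.85, [0, 0, 2.2], [0, 0, 0]], [0.85, [0, 0, 1.6], [0, 0, 0]], [0.85, [0, 0, 1.1], [0, 0, 0]], [0.8, [0, 0, 0.7], [0, 0, 0]], [0.6, [0, 0, 0], [0, 0, 0]], [0.4, [0, 0, 0], [0, 0, 0]]]' --force 25

```text
t: 14.8
tcp_pos: [444.6, -271.2, 23.7]
tool_rot: [180.0, 0.0, 114.7]
contact_force: [-0.3, 0.1, -1.1]
gripper_width: 52.1
grip_force: 26.4
```

>>> drive_tool --rows '[[0.4, [0, 0, 0], [0, 0, 0]], [0.4, [0, 0, 0], [0, 0, 0]], [0.4, [0, 0, 0], [0, 0, 0]], [0.4, [0, 0, -0.3], [0, 0, 0]], [0.4, [0, 0, -1], [0, 0, 0]], [0.4, [0, 0, -3], [0, 0, 0]], [0.4, [0, 0, -4], [0, 0, 0]], [0.4, [0, 0, -4], [0, 0, 0]]]'

```text
t: 15.8
tcp_pos: [444.3, -271.0, 148.1]
tool_rot: [180.0, 0.0, 114.6]
contact_force: [0.9, -0.0, -2.1]
gripper_width: 52.2
grip_force: 26.9
```

```bash
python3 - <<'E'
from h import *
bot.capture('top');avg(2);c=cap('wrist','w9');go([501,-4,150],118.5)
g=cv2.GaussianBlur(cv2.cvtColor(c['image'],cv2.COLOR_BGR2GRAY),(3,3),0)
for v in range(250,332,3): print(v,' '.join('%3d'%g[v,u] for u in range(236,338,4)))
E
```

```text
F [ 0.33 -0.19 -1.59] tq [ 0.001 -0.02   0.008] tcp [ 446.1 -272.4  149.9] grip 26.873191595077515 52.5409651260816 [179.9   0.2 114.6] t 15.95
now 16.0 [ 444.8 -271.4  147.2] [1.7995e+02 1.0000e-01 1.1463e+02] F [-0.2 -0.  -3.2] w 52.7
turn z -3.9 shift in present axes cm [21.96 16.25 -0.3 ]
shift in final axes cm [20.82 17.7  -0.28]
250 168  40  52  53  53  53  52  52  53  54  70  64  61  73  58  51  54  55  53  64  58  66  70  60 137 169
253 121  50  52  52  52  50  52  52  53  74  73  76  75  69  76  71  56  76  68  75  76  75  77  64  80 163
256  59  51  50  51  51  50  50  61  67  53  69  48  57  69  50  68  67  56  71  74  74  75  75  62  55 171
259  41  51  50  51  51  47  79 141 150 151 143 141 141 139 139 133 133 131 131 109  74  75  75  76  69 168
262  47  48  50  48  48  52 155 162 158 137 147 148 146 144 144 140 156 154 154 109  73  73  74  76  65 136
265  48  49  56  48  65  66 159 158 159 121 171 166 168 170 172  87 155 154 153  98  74  72  75  75  74  59
268  53  59  71  68  72  69 162 160 161 121 170 167 169 170 172  83 157 156 155  99  73  74  74  72  73  60
271  69
[... 1560 characters left out ...]
  86  81  76  75  73  71  70  67 149 168 167 166 167
316 172 172 172 172 160  77  70  73  76  80  84  85  86  86  85  79  78  76  73  72 135 162 159 157 160 167
319 169 171 171 171 173 171 120  65  71  75  79  82  84  87  85  85  81  77  85  97 168 165 167 166 166 169
322 172 170 168 168 170 166 172 167 107  84  74  75  80  85  88  89  90 100 101  98 165 164 165 164 168 168
325 171 169 172 169 171 169 170 170 170 170 165 154 125  99  79  76  79  96 103  99 164 162 164 164 168 168
328 170 171 170 171 172 168 169 171 170 168 167 168 111  54  61  67  86  84  94 100 159 160 163 164 168 168
331 167 170 168 170 170 168 169 170 169 167 168 169  76  48  53  61  83  85  88 112 155 156 159 163 164 167
```

>>> drive_tool --rows '[[0.4, [3, 1.7, 0], [0, 0, 0]], [0.4, [4.9, 2.8, 0], [0, 0, 0]], [0.4, [4.9, 2.8, 0], [0, 0, 0]], [0.4, [4.9, 2.8, 0.3], [0, 0, 0]], [0.4, [4.9, 2.8, 0.3], [0, 0, 0]], [0.4, [2.6, 1.6, 0.2], [0, 0, 0]], [0.4, [1, 0.6, 0], [0, 0, -4.5]], [0.4, [0, 0, 0], [0, 0, 0]]]' --force 25

```text
t: 17.0
tcp_pos: [471.6, 30.7, 137.3]
tool_rot: [-179.9, -0.1, 119.2]
contact_force: [0.4, -0.1, -1.7]
gripper_width: 52.6
grip_force: 26.9
```

```bash
python3 - <<'E'
from h import *
bot.capture('top');bot.capture('top');avg(4);go([472.4,30.2,111],119)
E
```

```text
F [-0.24  0.01 -1.4 ] tq [ 0.005 -0.013 -0.007] tcp [472.3  29.3 138. ] grip 26.890424340963364 52.445643902692524 [-180.   -0.  119.] t 17.3
now 17.3 [472.4  29.3 138.2] [-179.98   -0.    119.02] F [-0.3  0.6 -2. ] w 52.4
turn z 0.0 shift in present axes cm [0.08 0.04 2.72]
shift in final axes cm [0.08 0.04 2.72]
```

>>> drive_tool --rows '[[0.4, [0.08, 0.04, 0.5], [0, 0, 0]], [0.4, [0, 0, 0.9], [0, 0, 0]], [0.4, [0, 0, 0.8], [0, 0, 0]], [0.4, [0, 0, 0.4], [0, 0, 0]], [0.4, [0, 0, 0.3], [0, 0, 0]], [0.4, [0, 0, 0.2], [0, 0, 0]], [0.4, [0, 0, 0.2], [0, 0, 0]], [0.4, [0, 0, 0], [0, 0, 0]]]'

```text
t: 18.3
tcp_pos: [472.7, 31.0, 105.6]
tool_rot: [180.0, -0.0, 119.1]
contact_force: [-1.2, 2.4, 4.8]
gripper_width: 52.2
grip_force: 27.6
```

```bash
python3 -c "
from h import *
avg(3)"
```

```text
F [-1.07  1.4   4.32] tq [ 0.326  0.211 -0.022] tcp [472.7  31.  105.6] grip 27.55057990550995 52.118776596660624 [180.    0.  119.1] t 18.45
```

>>> drive_tool --rows '[[0.4, [0, 0, -0.2], [0, 0, 0]], [0.4, [0, 0, -0.1], [0, 0, 0]], [0.4, [0.1, 0, 0], [0, 0, 0]], [0.4, [0, 0, 0], [0, 0, 0]], [0.4, [0, 0, 0.1], [0, 0, 0]], [0.4, [0, 0, 0.1], [0, 0, 0]], [0.4, [0, 0, 0.1], [0, 0, 0]], [0.4, [0, 0, 0.1], [0, 0, 0]]]'

```text
t: 19.45
tcp_pos: [472.2, 31.9, 104.6]
tool_rot: [180.0, -0.0, 119.1]
contact_force: [-1.9, 1.5, 5.9]
gripper_width: 52.3
grip_force: 27.7
```

```bash
python3 -c "
from h import *
avg(3)"
```

```text
F [-1.43  2.43  6.89] tq [ 0.398  0.241 -0.025] tcp [472.2  31.9 104.5] grip 27.720723152160645 52.207078148994206 [180.   -0.  119.1] t 19.6
```

>>> drive_tool --rows '[[0.4, [0, 0, 0], [0, 0, -1]], [0.4, [0, 0, 0], [0, 0, -1]], [0.4, [0, 0, 0], [0, 0, -1]], [0.4, [0, 0, 0], [0, 0, -1]], [0.4, [0, 0, 0], [0, 0, -1]], [0.4, [0, 0, 0], [0, 0, -1]], [0.4, [0, 0, 0], [0, 0, 0]], [0.4, [0, 0, 0], [0, 0, 0]]]'

```text
t: 20.6
tcp_pos: [472.5, 31.8, 104.7]
tool_rot: [179.9, 0.0, 125.1]
contact_force: [-0.6, 1.4, 6.5]
gripper_width: 52.2
grip_force: 27.7
```

```bash
python3 -c "
from h import *
avg(3)"
```

```text
F [-0.64  1.45  5.92] tq [ 0.317  0.127 -0.066] tcp [472.5  31.8 104.7] grip 27.68839180469513 52.27932786340069 [179.9   0.  125.1] t 20.75
```

```bash
python3 - <<'E'
from h import *
c=cap('wrist','w10')
g=cv2.GaussianBlur(cv2.cvtColor(c['image'],cv2.COLOR_BGR2GRAY),(3,3),0)
print('    ',' '.join('%3d'%u for u in range(252,318,2)))
for v in range(252,312,2): print(v,' '.join('%3d'%g[v,u] for u in range(252,318,2)))
E
```

```text
252 254 256 258 260 262 264 266 268 270 272 274 276 278 280 282 284 286 288 290 292 294 296 298 300 302 304 306 308 310 312 314 316
252  50  48  51  48  47  51  49  50  50  49  49  47  49  47  48  50  51  53  46  66  75  54  75  75  74  55  48  47  47  50  47  48  48
254  50  49  49  50  49  48  46  48  48  46  47  47  47  54  51  46  59  72  56  63  74  67  72  71  76  73  56  46  64  71  62  49  49
256  50  51  50  69  76  75  76  74  73  76  75  74  71  88 104  84 100 104 101 101  99  90  90  88  92  92  89  68  89  84  76  61  50
258  51  51  49  77  95  93  94  94  92  93  93  92 107 169 171 169 169 170 168 168 168 168 167 166 166 165 166 151 166 167 114  72  70
260  49  50  48  77  95  93  94  93  91  93  89  91 125 149 152 156 157 155 155 155 156 155 154 160 167 165 165 163 164 168 107  73  74
262  50  51  47  79  95  92  94  93  91  91  90  94  77  81 153 169 166 162 163 159 158 148 106 148 166 165 165 164 164 167 102  72  75
264  50  50  48  79  95  92  93  90 115 115 110  98  56  79 172 176 174 172 169 167 168 146  95 149 166 165 165 164 163 167 100  71  74
266  62  51  47 
[... 2411 characters left out ...]
 165 139  72  78  77
302  86  88  88 135 170 167 168 167 167 168 155 156 157 154 150 150 151 149 149 149 148 149 146 163 167 166 166 166 166 130  74  78  78
304  85  87  87 129 168 165 164 165 166 166 167 167 168 166 168 167 169 172 175 174 173 174 173 173 172 171 171 170 172 133  73  77  77
306  83  84  86  95 103 104 105 108 114 115 115 114 114 113 111 109 112 118 117 116 117 116 116 115 114 120 122 121 122 105  76  78  79
308  82  82  84  86  88  88  90  91  94  93  95  95  96  93  93  92  90  88  87  84  83  81  79  78  78  80  76  76  75  78  78  78  78
310  80  82  84  84  86  89  91  91  93  94  95  97  98  98  97  96  94  94  92  91  89  86  84  83  81  82  80  80  79  78  78  78  79
```

The grid shows the tang's tip inside the slot, tilted about 12° clockwise relative to it and well centred across. I'll turn the wheel clockwise.

>>> drive_tool --rows '[[0.4, [0, 0, 0], [0, 0, 1.8]], [0.4, [0, 0, 0], [0, 0, 1.8]], [0.4, [0, 0, 0], [0, 0, 1.8]], [0.4, [0, 0, 0], [0, 0, 1.8]], [0.4, [0, 0, 0], [0, 0, 1.8]], [0.4, [0, 0, 0], [0, 0, 1.8]], [0.4, [0, 0, 0], [0, 0, 1.2]], [0.4, [0, 0, 0], [0, 0, 0]]]'

```text
t: 21.8
tcp_pos: [473.2, 31.9, 104.9]
tool_rot: [179.9, 0.0, 113.1]
contact_force: [0.5, 2.2, 5.2]
gripper_width: 52.3
grip_force: 27.6
```

```bash
python3 - <<'E'
from h import *
avg(3)
c=cap('wrist','w11')
g=cv2.GaussianBlur(cv2.cvtColor(c['image'],cv2.COLOR_BGR2GRAY),(3,3),0)
print('    ',' '.join('%3d'%u for u in range(268,302,2)))
for v in range(254,304,2): print(v,' '.join('%3d'%g[v,u] for u in range(268,302,2)))
E
```

```text
F [1.31 2.09 5.21] tq [ 0.426 -0.284  0.035] tcp [473.2  31.9 104.9] grip 27.633557617664337 51.96509448934461 [179.9   0.  113.1] t 21.95
     268 270 272 274 276 278 280 282 284 286 288 290 292 294 296 298 300
254  72  73  74  73  69  69  66  60  56  67  69  71  70  70  72  72  72
256 143 144 145 141 136 136 137 136 136 135 135 136 137 123 120 120 121
258 171 171 171 171 171 172 171 171 171 171 169 170 170 170 169 169 168
260 170 170 149 143 142 156 156 155 156 156 154 155 151 153 146 160 169
262 170 170 142 112 119 174 174 174 173 174 170 167 141 152 100 149 169
264 170 170 142 110 143 180 179 180 177 175 176 174 144 154  96 150 170
266 174 173 142 115 150 181 179 176 174 176 178 179 147 146  96 152 172
268 173 171 140 114 125 176 177 176 179 179 181 180 136 100  91 153 171
270 171 169 139  91  96 174 177 178 181 181 179 179 132  85  92 154 170
272 176 176 138  87 118 179 181 181 180 180 178 178 132  86  93 158 175
274 176 173 135  86 123 182 181 180 180 181 180 179 134  87 100 157 174
276 173 173 133  88  90 162 183 182 181 159 158 172 137  88 101 155 173
278 174 172 132  90  80 
[... 211 characters left out ...]
 128  93  98  95  95  94  96  96  90  84 101 166 179
286 183 181 137 150 143  92  96  99  97  97  97  96  92  85 110 166 181
288 178 177 133 103 108  75  79  77  76  77  77  75  79  74 109 160 176
290 173 172 133  69  62  65  65  63  64  66  66  65  66  62 107 158 170
292 174 173 132  71  66  65  68  65  65  64  66  66  67  61 107 163 172
294 179 175 133  74  66  63  65  63  66  63  63  65  65  62 109 168 176
296 176 173 132  76  65  67  67  67  68  66  65  65  66  67 111 167 176
298 173 169 131  84  73  70  70  69  70  69  68  68  68  71 113 164 173
300 171 167 130 122 119 114 114 114 113 111 111 110 110 109 117 163 171
302 170 168 153 152 154 154 153 153 153 152 151 145 144 141 141 168 174
```

>>> drive_tool --rows '[[0.4, [0, 0, -0.1], [0, 0, 0]], [0.4, [0.03, 0.04, 0], [0, 0, 0]], [0.4, [0.03, 0.04, 0], [0, 0, 0]], [0.4, [0, 0, 0.1], [0, 0, 0]], [0.4, [0, 0, 0.05], [0, 0, 0]], [0.4, [0, 0, 0.05], [0, 0, 0]], [0.4, [0, 0, 0], [0, 0, 0]], [0.4, [0, 0, 0], [0, 0, 0]]]'

```text
t: 23.0
tcp_pos: [472.7, 32.6, 103.4]
tool_rot: [180.0, 0.0, 113.1]
contact_force: [1.7, 2.0, 6.0]
gripper_width: 52.3
grip_force: 28.1
```

```bash
python3 - <<'E'
from h import *
avg(3)
c=cap('wrist','w12')
g=cv2.GaussianBlur(cv2.cvtColor(c['image'],cv2.COLOR_BGR2GRAY),(3,3),0)
print('    ',' '.join('%3d'%u for u in range(270,300)))
for v in range(258,302,2): print(v,' '.join('%3d'%g[v,u] for u in range(270,300)))
E
```

```text
F [1.03 1.16 5.56] tq [ 0.185 -0.347  0.003] tcp [472.7  32.6 103.4] grip 28.136569261550903 52.35767012434505 [180.    0.  113.1] t 23.15
     270 271 272 273 274 275 276 277 278 279 280 281 282 283 284 285 286 287 288 289 290 291 292 293 294 295 296 297 298 299
258 162 159 154 153 157 160 155 144 145 157 162 161 161 161 161 161 162 163 162 162 162 162 161 161 161 161 160 159 160 162
260 161 149 139 132 125 120 109 105 110 111 110 110 110 112 113 113 113 113 113 113 113 112 115 129 137 127 120 132 149 159
262 161 149 139 126 122 127 100  90 117 128 127 128 129 131 133 134 135 136 136 136 136 132 121 130 144 116  97 123 148 158
264 161 151 140 126 122 131 117 131 170 180 179 179 179 180 182 180 179 179 179 178 178 169 142 135 144 115  95 121 149 160
266 163 151 140 125 122 135 131 146 176 180 178 179 180 179 178 177 174 173 173 174 178 171 144 134 141 114  97 124 152 162
268 160 148 136 122 118 132 133 150 179 183 179 179 179 176 174 174 175 176 177 177 180 173 146 133 135 110  96 122 150 161
270 162 149 137 121 107 114 121 147 177 180 176 175 176 176 176 177 178 180 180 181 184 176 
[... 1191 characters left out ...]
  83  83  82  81  82  83  83  82  80  80  81  80  78  78  72  76 103 129 150 162
292 161 144 126 101  69  58  60  61  63  64  64  64  64  63  63  62  61  63  62  61  61  62  62  63  61  75 104 130 153 165
294 164 147 128 103  71  59  62  63  62  62  62  62  61  60  60  61  62  62  62  61  60  61  62  61  60  75 107 135 160 171
296 165 148 130 105  74  61  63  64  65  64  64  65  64  62  61  61  63  63  62  62  63  63  62  60  58  75 106 134 159 169
298 161 144 122  98  74  66  65  66  68  67  65  66  64  61  60  59  60  62  62  60  59  59  59  59  61  79 108 133 159 169
300 158 142 124 114 111 110 109 108 107 107 107 105 102 100 101 101 101  99  98  99 101 102 100  97  97 101 109 127 154 165
```

>>> drive_tool --rows '[[0.4, [0, 0, -0.1], [0, 0, 0]], [0.4, [-0.05, 0, 0], [0, 0, 0]], [0.4, [-0.05, 0, 0], [0, 0, 0]], [0.4, [-0.04, 0, 0], [0, 0, 0]], [0.4, [0, 0, 0.1], [0, 0, 0]], [0.4, [0, 0, 0.05], [0, 0, 0]], [0.4, [0, 0, 0], [0, 0, 0]], [0.4, [0, 0, 0], [0, 0, 0]]]'

```text
t: 24.2
tcp_pos: [472.7, 31.2, 102.6]
tool_rot: [-180.0, -0.0, 113.1]
contact_force: [0.4, -1.7, -1.7]
gripper_width: 52.3
grip_force: 27.3
```

```bash
python3 - <<'E'
from h import *
avg(3)
E
```

```text
F [-0.24 -1.95 -1.64] tq [-0.479 -0.045 -0.002] tcp [472.8  31.2 102.7] grip 27.250315994024277 52.41555341559855 [-180.    -0.   113.1] t 24.35
```

>>> drive_tool --rows '[[0.4, [-0.04, 0, 0.1], [0, 0, 0]], [0.4, [0, 0, 0.2], [0, 0, 0]], [0.4, [0, 0, 0.2], [0, 0, 0]], [0.4, [0, 0, 0.2], [0, 0, 0]], [0.4, [0, 0, 0.2], [0, 0, 0]], [0.4, [0, 0, 0.2], [0, 0, 0]], [0.4, [0, 0, 0.1], [0, 0, 0]], [0.4, [0, 0, 0], [0, 0, 0]]]'

```text
t: 25.35
tcp_pos: [473.3, 30.9, 90.8]
tool_rot: [180.0, 0.0, 113.1]
contact_force: [0.2, -2.5, -0.9]
gripper_width: 52.2
grip_force: 27.3
```

```bash
python3 - <<'E'
from h import *
avg(3)
E
```

```text
F [ 0.48 -2.26 -0.99] tq [-0.459 -0.184  0.007] tcp [473.2  30.9  90.8] grip 27.315299212932587 52.644146820033484 [-180.     0.   113.1] t 25.5
```

>>> drive_tool --rows '[[0.4, [-0.05, 0.01, 0.2], [0, 0, 0]], [0.4, [0, 0, 0.3], [0, 0, 0]], [0.4, [0, 0, 0.3], [0, 0, 0]], [0.4, [0, 0, 0.3], [0, 0, 0]], [0.4, [0, 0, 0.3], [0, 0, 0]], [0.4, [0, 0, 0.2], [0, 0, 0]], [0.4, [0, 0, 0.1], [0, 0, 0]], [0.4, [0, 0, 0], [0, 0, 0]]]'

```text
t: 26.5
tcp_pos: [473.4, 30.5, 73.7]
tool_rot: [-180.0, -0.0, 113.1]
contact_force: [1.1, -0.7, -1.6]
gripper_width: 52.2
grip_force: 27.3
```

```bash
python3 - <<'E'
from h import *
avg(3)
E
```

```text
F [ 0.48 -1.11 -1.49] tq [-0.272 -0.091 -0.012] tcp [473.4  30.5  73.8] grip 27.25222885608673 52.414623773112105 [-180.    -0.   113.1] t 26.65
```

>>> drive_tool --rows '[[0.4, [-0.02, 0, 0.1], [0, 0, 0]], [0.4, [0, 0, 0.1], [0, 0, 0]], [0.4, [0, 0, 0.1], [0, 0, 0]], [0.4, [0, 0, 0.05], [0, 0, 0]], [0.4, [0, 0, 0.05], [0, 0, 0]], [0.4, [0, 0, 0.05], [0, 0, 0]], [0.4, [0, 0, 0], [0, 0, 0]], [0.4, [0, 0, 0], [0, 0, 0]]]'

```text
t: 27.65
tcp_pos: [473.6, 30.3, 69.4]
tool_rot: [180.0, 0.0, 113.1]
contact_force: [-0.9, -1.7, 0.5]
gripper_width: 52.5
grip_force: 27.6
```

```bash
python3 - <<'E'
from h import *
avg(3)
E
```

```text
F [-0.58 -1.47  1.81] tq [-0.22   0.096  0.048] tcp [473.6  30.3  69.4] grip 27.60753884911537 52.1881063284267 [180.    0.  113.1] t 27.8
```

>>> drive_tool --rows '[[0.7, [0, 0, 0], [0, 0, 0]], [0.7, [0, 0, 0], [0, 0, 0]], [0.7, [0, 0, 0], [0, 0, 0]], [0.7, [0, 0, -0.5], [0, 0, 0]], [0.7, [0, 0, -2], [0, 0, 0]], [0.7, [0, 0, -4], [0, 0, 0]], [0.7, [0, 0, -4], [0, 0, 0]], [0.7, [0, 0, -3], [0, 0, 0]]]'

```text
t: 28.8
tcp_pos: [473.9, 30.3, 206.4]
tool_rot: [179.9, 0.0, 113.1]
contact_force: [0.2, 0.1, 0.5]
gripper_width: 59.9
grip_force: 0.0
```

```bash
python3 - <<'E'
from h import *
bot.capture('top');avg(2);c=cap('wrist','w13')
m=mask(c,95,130,45,(180,390,100,300));k=cv2.convexHull(cv2.findNonZero(m));print(cv2.boundingRect(k))
for z in(50,59,75):
  w=np.array([pt(c,*p[0],z)[:2] for p in k],np.float32);q,r=cv2.minEnclosingCircle(w);print(z,q,r)
m=mask(c,15,32,70,(300,560,100,420));k=cv2.convexHull(cv2.findNonZero(m));w=np.array([pt(c,*p[0],67)[:2] for p in k],np.float32);print('keeper',cv2.minAreaRect(w),m.sum())
cv2.imwrite('pics/w13c.png',cv2.resize(c['image'],(800,600),interpolation=cv2.INTER_CUBIC))
E
```

```text
F [-0.62 -0.27 -0.75] tq [-0.033 -0.012 -0.039] tcp [475.   30.2 206.8] grip 0.0 59.31786748229666 [1.798e+02 1.000e-01 1.131e+02] t 28.95
(254, 168, 59, 58)
50 (473.4851989746094, 29.33387565612793) 28.0482120513916
59 (472.4178161621094, 31.873567581176758) 27.143190383911133
75 (470.52020263671875, 36.38857650756836) 25.534255981445312
keeper ((609.681640625, 41.556678771972656), (131.95565795898438, 105.6558837890625), 56.024471282958984) 7211
```

View pics/w13c.png

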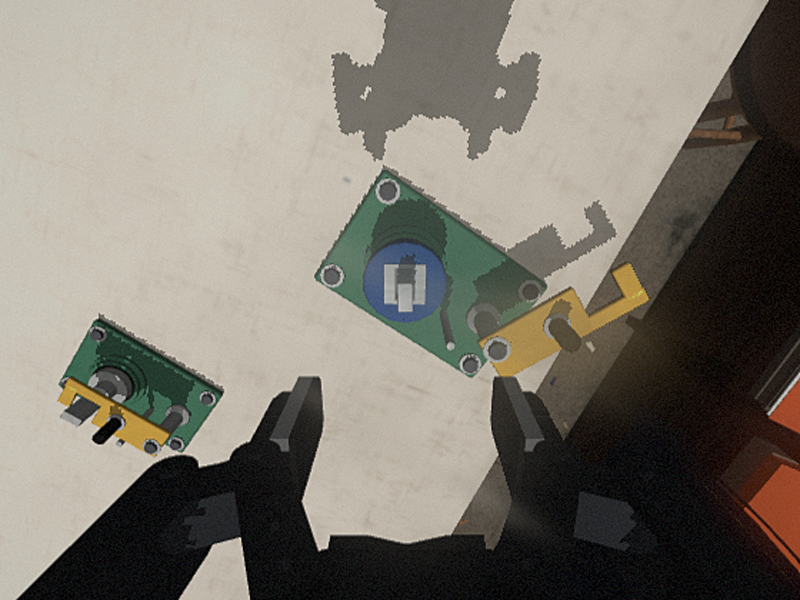

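The wheel sits home on the axis, its rim radius matching 27 mm at z 59, with the tang through the slot at view (405,290). The keeper's hinge is at view (496,349), its peg base at (556,325) and peg top at (574,343).

```bash
python3 - <<'E'
from h import *
c=ld('w13');s=.7
ex=np.array([.9807,-.1956]);ey=np.array([.1956,.9807])
hg=pt(c,496*s,349*s,67);sp=pt(c,405*s,297*s,84);tp=pt(c,577*s,346*s,95);bs=pt(c,557*s,326*s,67)
print('hinge',hg.round(1),'peg',tp.round(1),bs.round(1),'spin?',sp.round(1))
for p in(tp,bs):
  d=(p-hg)[:2];X=-d@ex;Y=d@ey;print(np.hypot(X,Y),np.degrees(np.arctan2(Y,X))-8.53)
hs=np.array([472.3,31])+72*ex;print('hinge by stand',hs)
avg(3);p=(tp[:2]+bs[:2])/2;go([p[0],p[1],95],168.7)
E
```

```text
hinge [543.7  15.9  67. ] peg [574.6  45.7  95. ] [571.9  45.4  67. ] spin? [473.5  30.8  84. ]
43.006191965167126 116.23754380972579
40.867967236136906 113.94523787474972
hinge by stand [542.9104  16.9168]
F [ 0.82 -0.02  0.23] tq [-0.016 -0.018 -0.016] tcp [473.   30.4 203.6] grip 0.0 59.56993219006239 [-179.9   -0.   113.1] t 29.15
now 29.15 [472.9  30.4 203.3] [-1.7991e+02 -5.0000e-02  1.1313e+02] F [ 0.5 -0.8 -0.2] w 59.6
turn z -55.6 shift in present axes cm [-2.56  9.85 10.82]
shift in final axes cm [-9.55  3.45 10.83]
```

>>> drive_tool --rows '[[0.4, [-1.25, 4.8, 0], [0, 0, 0]], [0.4, [-1.25, 4.8, 0], [0, 0, 0]], [0.4, [0, 0, 1], [0, 0, -9.3]], [0.4, [0, 0, 1.5], [0, 0, -9.3]], [0.4, [0, 0, 1.5], [0, 0, -9.3]], [0.4, [0, 0, 1.2], [0, 0, -9.3]], [0.4, [0, 0, 1], [0, 0, -9.2]], [0.4, [0, 0, 0.6], [0, 0, -9.2]]]'

```text
t: 30.15
tcp_pos: [570.7, 45.1, 134.6]
tool_rot: [-180.0, -0.2, 169.0]
contact_force: [-0.6, -0.3, -0.0]
gripper_width: 34.1
grip_force: 0.0
```

```bash
python3 - <<'E'
from h import *
bot.capture('top');avg(3);go([571.4,45.3,95],168.7)
c=cap('wrist','w14');g=cv2.GaussianBlur(cv2.cvtColor(c['image'],cv2.COLOR_BGR2GRAY),(3,3),0)
print(px(c,[571.4,45.3,95]),px(c,[543.2,16.4,67]))
u0,v0=map(int,px(c,[571.4,45.3,95]))
for v in range(v0-30,v0+34,4): print(v,' '.join('%3d'%g[v,u] for u in range(u0-40,u0+44,4)))
print(u0)
m=mask(c,15,32,90,(150,420,60,400));w=cv2.boundingRect(cv2.findNonZero(m));print(w,m.sum())
E
```

```text
F [0.43 0.29 0.61] tq [0.003 0.019 0.011] tcp [570.9  45.1 135.2] grip 0.0 34.458678538758114 [-1.800e+02 -1.000e-01  1.685e+02] t 30.35
now 30.35 [571.2  45.1 135.7] [-1.7999e+02 -8.0000e-02  1.6851e+02] F [0.3 0.2 0.1] w 34.5
turn z -0.2 shift in present axes cm [-0.02  0.03  4.07]
shift in final axes cm [-0.01  0.03  4.07]
(np.float64(285.22650148882514), np.float64(255.6571522963495)) (np.float64(232.60350104533035), np.float64(204.92719636645333))
225 199 197 195 196 194 192 189 116 115 111 121 116 112 123 123 123 125 130 132 134 218
229 199 197 195 194 194 194 192 194 125 105  67  87 129 117 121 122 123 186 190 203 219
233 197 199 196 195 196 194 193 194 131  58  61  61  68 127 120 120 180 191 180 223 221
237 196 197 196 196 196 195 195 198 106  55  58  58  57 126 172 191 190 191 193 224 222
241 195 196 194 195 195 194 194 195  95  56  54  55  55 208 191 190 189 181 228 225 223
245 224 198 194 195 192 193 194 192  78  55  54  55  51 199 191 190 190 191 227 227 226
249 226 226 227 217 190 192 192 194  69  54  56  54  55 184 190 188 181 157 119 119 109
253 228 228 224 224 225 222 209 188  58  52  52  54  55 179 189 190 149  92 105 110 114
257 235 234 226 227 215 203 149 117  87  53  51  53  55 192 188 192 198 198 173 125  94
261  79  45 146 103 111 112 109 114 111  67  51  60 137 190 189 199 197 197 192  49  83
265  68  49 116 112 111 111 108 113 108 103 106 102 111 110 124 183 198 197 182  51  80
269  52  49 111 108 101 114 109 109 108 107 109 106 106 113 106 106 105 139 166  46  67
273  47  47 112 112 113 114 105 110 110 111 104 105 108 112 113 108 110 108  90  47  52
277  48  45 112 109 103 107 103 108 106 110 108 109 108 106 106 109 104 109  91  43  43
281  53  49 109 221 101 109 108 107 102 109 103 104 108 100 110 105 101 101  88  40  40
285  56  51 125 177 109 107 109 109 102 104 103 103 107 106 103 106 105 106  91  39  41
285
(212, 187, 114, 84) 3980
```

>>> drive_tool --rows '[[0.4, [0.2, 0, 0.8], [0, 0, 0]], [0.4, [0, 0, 1.2], [0, 0, 0]], [0.4, [0, 0, 1.2], [0, 0, 0]], [0.4, [0, 0, 0.8], [0, 0, 0]], [0.3, [0, 0, 0], [0, 0, 0]], [0.2, [0, 0, 0], [0, 0, 0]], [0.0, [0, 0, 0], [0, 0, 0]], [0.0, [0, 0, 0], [0, 0, 0]]]' --force 20

```text
t: 31.4
tcp_pos: [570.4, 45.8, 96.7]
tool_rot: [179.9, 0.1, 168.7]
contact_force: [2.7, 2.5, -0.4]
gripper_width: 10.6
grip_force: 20.9
```

```bash
python3 - <<'E'
from h import *
avg(4)
th=np.radians(np.arange(114.5,-1,-6)+8.53);P=40.45*np.c_[np.cos(th),np.sin(th)]
print((np.diff(P,axis=0)/10).round(2).tolist())
E
```

```text
F [2.76 4.35 0.09] tq [ 0.903 -0.571 -0.071] tcp [570.4  45.8  96.7] grip 21.033274233341217 10.657986717483192 [1.799e+02 1.000e-01 1.687e+02] t 31.6
[[0.37, 0.21], [0.39, 0.17], [0.4, 0.13], [0.41, 0.09], [0.42, 0.04], [0.42, 0.0], [0.42, -0.04], [0.41, -0.09], [0.4, -0.13], [0.39, -0.17], [0.37, -0.21], [0.34, -0.25], [0.31, -0.28], [0.28, -0.31], [0.25, -0.34], [0.21, -0.37], [0.17, -0.39], [0.13, -0.4], [0.09, -0.41]]
```

>>> drive_tool --rows '[[0.0, [0.37, 0.21, 0], [0, 0, 0]], [0.0, [0.39, 0.17, 0], [0, 0, 0]], [0.0, [0.4, 0.13, 0], [0, 0, 0]], [0.0, [0.41, 0.09, 0], [0, 0, 0]], [0.0, [0.42, 0.04, 0], [0, 0, 0]], [0.0, [0.42, 0, 0], [0, 0, 0]], [0.0, [0.42, -0.04, 0], [0, 0, 0]], [0.0, [0.41, -0.09, 0], [0, 0, 0]]]'

```text
t: 32.6
tcp_pos: [538.8, 57.5, 96.6]
tool_rot: [179.9, 0.0, 168.8]
contact_force: [3.2, 5.0, 3.0]
gripper_width: 10.8
grip_force: 21.4
```

```bash
cat >> h.py <<'E'
def arc():
    X=[]
    for i in range(3): bot.capture('wrist');s=bot.state();X.append(s['tcp_pos'])
    ex=np.array([.9807,-.1956]);ey=np.array([.1956,.9807]);d=np.mean(X,0)[:2]-[543.2,16.4];x=-d@ex;y=d@ey
    F=s['contact_force'];print('rel hinge',x,y,'R',np.hypot(x,y),'theta',np.degrees(np.arctan2(y,x))-8.53,'F tool',-F[:2]@ex,F[:2]@ey,F,s['gripper_width'],s['t'])
E
python3 -c "
from h import *
arc()"
```

```text
rel hinge 12.840402022518873 39.367953486245824 R 41.40907733571374 theta 63.40554757210093 F tool -0.8935820119364437 4.881653633568629 [1.83112901 4.61250617 4.50635397] 10.8962365841335 32.75
```

>>> drive_tool --rows '[[0.0, [0.4, -0.09, 0], [0, 0, 0]], [0.0, [0.39, -0.13, 0], [0, 0, 0]], [0.0, [0.37, -0.19, 0], [0, 0, 0]], [0.0, [0.34, -0.25, 0], [0, 0, 0]], [0.0, [0.31, -0.28, 0], [0, 0, 0]], [0.0, [0.28, -0.31, 0], [0, 0, 0]], [0.0, [0.25, -0.34, 0], [0, 0, 0]], [0.0, [0.21, -0.37, 0], [0, 0, 0]]]'

```text
t: 33.75
tcp_pos: [506.4, 45.8, 96.2]
tool_rot: [179.7, -0.4, 168.9]
contact_force: [-11.6, 18.9, 15.3]
gripper_width: 10.8
grip_force: 21.7
```

```bash
python3 -c "
from h import *
arc()"
```

```text
rel hinge 42.24879484576643 21.166304751612277 R 47.25434501458871 theta 18.080499294921943 F tool 13.611202534360833 13.185666674987436 [-10.76904693  15.59303789  16.12034049] 10.573311085651394 33.9
```

Forces rose near the end (about 19 N outward and 16 N up). I'll check where the keeper really is before going on.

```bash
python3 - <<'E'
from h import *
c=cap('wrist','w15')
ex=np.array([.9807,-.1956]);ey=np.array([.1956,.9807])
m=mask(c,14,34,70,(0,560,0,420))
h=cv2.cvtColor(cv2.GaussianBlur(c['image'],(3,3),0),cv2.COLOR_BGR2HSV);mm=cv2.inRange(h,(14,80,40),(34,255,255));mb=cv2.inRange(h,(100,70,30),(130,255,255))
def st(u,v,z):
  d=pt(c,u,v,z)[:2]-[472.3,31];return d@ex,d@ey
# occupancy map in stand frame at z=67, 3mm grid
T=np.linalg.inv(c['T']);o=c['T'][:3,3]
for y in range(60,-34,-4):
  r=''
  for x in range(-32,100,3):
    w=np.array([472.3,31])+x*ex+y*ey;u,v=px(c,[w[0],w[1],67]);u,v=int(round(u)),int(round(v))
    if 0<=u<560 and 0<=v<420:
      g=h[v,u]; r+= 'Y' if mm[v,u] else 'B' if mb[v,u] else 'G' if 50<g[0]<95 and g[1]>45 else '#' if g[2]<65 else 'o' if g[2]<130 else '.'
    else: r+=' '
  print('%4d'%y,r)
avg(1)
E
```

```text
60 oooooooooo......................############
  56 ooooooooYYY.....................############
  52 ooooooooYYYYYY.................#############
  48 ooooooooYYYYYYYYY............###############
  44 o.oooooYYYYYYYYYYYYY....o###################
  40 ooooooYYYYYoooYYYYYYYY######################
  36 GGGGGoYYYYoooooGoYYYYY######################
  32 GGGGGYYYYYooooGGGGYY########oo##############
  28 GGGGGGGoYooooGGGGYYY############Yooo...#####
  24 GGGGGG#BBBBBBBGGGYYYYoo##########YY....#####
  20 GGGGBBBBBBBBBBBBYYYYYo###########YYYYY.#####
  16 GGGBBBBBBBooBBB#YYYYYYo#########YYYYYYYYY###
  12 GGBBBBBBoooooBBB#YYY###################Y####
   8 GGBBBBooooo#ooBBBBGo########o###############
   4 G#BBB..ooo#...oBBBBGGo######################
   0 G#BBBB..o##...o.BBBGG##################G####
  -4 GGBBBBB..oo#..ooBBGGGGG..o##################
  -8 GGBBBBB...oo#.oooB####GGGGGGGG##############
 -12 GGGBBBBB....BBoBBGGGGooooooGGG.##G##########
 -16 GGGGBBBBB.BBBBBBGGGGGGGGG#..GG..#########G##
 -20 GGGGGGBBBBBBBBoGGGGGGGGGGGo#oo..##G#########
 -24 GGGGGGGGGGGGGGGGGGGGGGGGGG.oooo#############
 -28 GGGGGGGGGGGGGGGGGGGGGGGGGGG..G##############
 -32 ..............................o#############
F [-10.66  14.63  16.05] tq [3.176 2.083 0.234] tcp [505.9  45.4  96.1] grip 21.621495187282562 10.702812705506048 [179.7  -0.4 168.9] t 34.0
```

The map puts the keeper at about 28°, and nothing is blocking it: the peg has slipped along the pads. I'll open slightly and push the peg round with one finger instead.

>>> drive_tool --rows '[[0.3, [0, 0, 0], [0, 0, 0]], [0.3, [0, 0, 0], [0, 0, 0]], [0.3, [0, 0, 0], [0, 0, 0]], [0.3, [0, 0, 0], [0, 0, 0]], [0.3, [0, -0.3, 0], [0, 0, 0]], [0.3, [0, -0.3, 0], [0, 0, 0]], [0.3, [0, -0.3, 0], [0, 0, 0]], [0.3, [0, -0.3, 0], [0, 0, 0]]]'

```text
t: 35.0
tcp_pos: [507.3, 30.8, 96.2]
tool_rot: [180.0, -0.0, 168.7]
contact_force: [-1.3, 2.8, -0.6]
gripper_width: 25.7
grip_force: 1.5
```

```bash
python3 -c "
from h import *
arc()"
```

```text
rel hinge 37.51545375489445 6.737668990630731 R 38.115685142247294 theta 1.6516155363797207 F tool -0.58098406920186 1.4902860797843687 [0.8612436  1.34784015 0.3573394 ] 25.21156274521025 35.15
```

>>> drive_tool --rows '[[0.3, [0, -0.2, 0], [0, 0, 0]], [0.3, [0, -0.2, 0], [0, 0, 0]], [0.3, [0, -0.2, 0], [0, 0, 0]], [0.3, [0, -0.1, 0], [0, 0, 0]], [0.3, [0, -0.1, 0], [0, 0, 0]], [0.3, [0, -0.1, 0], [0, 0, 0]], [0.3, [0, 0, 0], [0, 0, 0]], [0.3, [0, 0, 0], [0, 0, 0]]]'

```text
t: 36.15
tcp_pos: [506.2, 22.7, 96.3]
tool_rot: [179.9, 0.0, 168.8]
contact_force: [-0.6, 6.1, -0.9]
gripper_width: 25.8
grip_force: 3.1
```

```bash
python3 -c "
from h import *
arc()"
```

```text
rel hinge 37.5225945730863 -1.085857035252304 R 37.53830295840786 theta -10.187605700023163 F tool 0.44840763573402476 6.959533032177647 [ 0.92150194  6.91270241 -0.64310346] 25.401788227334976 36.3
```

>>> drive_tool --rows '[[0.3, [0, -0.1, 0], [0, 0, 0]], [0.3, [0, 0, 0], [0, 0, 0]], [0.3, [0, 0.4, 0], [0, 0, 0]], [0.3, [0, 0.3, 0], [0, 0, 0]], [0.3, [0, 0, -1], [0, 0, 0]], [0.3, [0, 0, -3], [0, 0, 0]], [0.3, [0, 0, -4], [0, 0, 0]], [0.3, [0, 0, -4], [0, 0, 0]]]'

```text
t: 37.3
tcp_pos: [507.1, 27.6, 218.3]
tool_rot: [-180.0, 0.0, 168.7]
contact_force: [-0.2, -0.2, 0.3]
gripper_width: 25.8
grip_force: 0.0
```

```bash
python3 - <<'E'
from h import *
bot.capture('top');avg(3);c=cap('wrist','w16')
ex=np.array([.9807,-.1956]);ey=np.array([.1956,.9807])
h=cv2.cvtColor(cv2.GaussianBlur(c['image'],(3,3),0),cv2.COLOR_BGR2HSV);mm=cv2.inRange(h,(14,70,40),(34,255,255));mb=cv2.inRange(h,(100,60,30),(130,255,255))
for y in range(44,-44,-3):
  r=''
  for x in range(-40,100,3):
    w=np.array([472.3,31])+x*ex+y*ey;u,v=px(c,[w[0],w[1],67]);u,v=int(round(u)),int(round(v))
    if 0<=u<560 and 0<=v<420:
      g=h[v,u]; r+= 'Y' if mm[v,u] else 'B' if mb[v,u] else 'G' if 50<g[0]<95 and g[1]>45 else '#' if g[2]<65 else 'o' if g[2]<130 else '.'
    else: r+=' '
  print('%4d'%y,r)
E
```

```text
F [ 0.19 -0.29 -0.6 ] tq [ 0.017 -0.034  0.018] tcp [508.7  27.5 219.1] grip 0.0 25.96512877371615 [-1.800e+02  1.000e-01  1.687e+02] t 37.5
  44 ...............................................
  41 ..............................................o
  38 .GGGGGGGGGGGGGGGGGGGGGooo..o......o.oo........o
  35 oooooooooGGoGGGoGooooooooooooo.....o..........o
  32 oooGGGoGGGGoGGGGooooooooooooooo...oooo........o
  29 oooGoGGoGGGGGGGGGooooooooooooo....ooo.........#
  26 ..oGoGGGGGGGGoooooooooooooooooo.G..............
  23 GGGGGGGGYooooooBooGoooooooooooo.G.o.GG.........
  20 GGGGGGYYYYYYYYYYYYYYYYYYYYYYYYYYYYYYYYYYY......
  17 GGGGGGYYYYYYYYYYYYYYYYYYYYYYYYYYYYYYYYYYY......
  14 GGGGGGYYYYYYYYYYYYYYYYYY.YYYYYYYYYYYYYYY.......
  11 GGGGGoYYYYoooo..ooYYYYYoooooYYYYYYYYYYYY.......
   8 GGGGoBYYYYoooo...BYYYYoooooooYYYYYYYY..Y.......
   5 GGGooBYYYYooo....oYYYY.oooooooYYYYYY..o........
   2 GGGGoBYYYY.oo....oYYYY..oooooYYYYYY.oooo.......
  -1 GGGG#BYYYY.oo.....YYYYY..ooYYYYYYYY.oooo.......
  -4 GGGGoBYYYY..oo....YYYYYYYYYYYYYYYYY..ooo.......
  -7 GGGGGBooYY...oo...YYYYYYYYYYYYYYYYYY..o........
 -10 GGGGGoBBBBB.....BBYYYYYYYYYYYYYYYYYYYYYYY......
 -13 GGGGGGBBBBB....BBBBBo..oooooo.GGGGGGGG.........
 -16 GGGGGGGBBBBB.BBBBBBB..GGGGoo...GGGGGGG.........
 -19 GGGGGGGGBBBBBBBBBBBoGG.GGGGGGGGGGGGGGG.........
 -22 GGGGGGGGGBBBBBBBBBGG.GGGGGGGGGGGGGGGGG........o
 -25 ..GGGGGGGGGGBBoGGGGGGGGGGGGGGGGGGG.o.G........#
 -28 oo.GGGGGGGGGGGGGGGGGG.GGGGGGGGGGG.ooo.........o
 -31 oo.GGGGGGGGGGGGGGGGGGGGGGGGGGGGGG.oooo........o
 -34 o..GGGGGGGGGGGGGGGGGGGGGGGGGGGGGG.ooo.........o
 -37 .GGGGGGGGGGGGGGGGGGGGGGGGGGGGGGGGG...G.........
 -40 ...............................................
 -43 ...............................................
```

The keeper lies parallel to the stand's x, its edge at y -11, which is the stop pin's near face. The wheel is beneath it and the gripper is clear, so I'll hand in.

```bash
python3 -c "
from workcell import bot
print(bot.sign_off())"
```

```text
the job is handed in; nothing more can be done
None
```

I handed the job in at about 37.5 s: spacer down on the bearing, blue wheel home on it with the tang through its slot, and yellow keeper closed against its stop pin. The largest wrist force I read was about 25 N, when the peg slipped in the jaws partway through closing the keeper; the rings' contacts with the stand and spindle read about 10 N or less.

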